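Sort bolts in the length gauge and bar the rack

ROBOT

A 7-joint arm with a two-finger parallel gripper is mounted at the origin on the work surface; the furniture and walls round the work are solid. World frame = base frame: x ahead of the robot, y to its left, z up, the work surface at z = 0. Lengths are in m, angles in rad, forces in N, time in s.
With the tool pointing down it reaches from about 0.4 to 0.85 m from the base axis. Payload 10.4 kg.
Tool frame: the origin (TCP) lies midway between the tips of the shut fingers; the grasp point (between the pads) lies 19 mm behind it; z points along the fingers, y is the line along which they close (so a half turn about z gives the same grasp; the last joint's range is limited). The gripper opens to 87 mm and grips with 3 to 60 N. Pads are 19 mm wide; open, the fingers measure 117 mm over their backs; the gripper's body (75 mm by 190 mm) begins 51 mm behind the grasp point.
Start: joints at [1.205, 0.332, -0.065, 1.46, 0.022, 1.35, -0.088], TCP at [0.21, -0.589, 0.223] pointing down, gripper open.
Joint ranges: [-2.6, 2.6], [-0.5, 2.12], [-1.47, 1.34], [0.16, 2.42], [-1.27, 4.41], [0.06, 2.06], [-2.6, 2.6]. Speed limits (rad/s): [2.22, 2.22, 2.79, 2.79, 3.14, 3.14, 3.14].

INTERFACE

Orientations are given as a unit quaternion [x, y, z, w].
In Python, from bench import r gives the robot as it stands.
- The arm moves only by the tool apply_moves, never from a script. Its argument "steps" is a list of rows, each a list of 7 numbers: the turn, a rotation vector about the tool's x, y, z in rad, then the shift along the tool's x, y, z in mm, then the opening, from -1 (shut) to 1 (fully open). In form: [[ax, ay, az, x, y, z, claw], ...]. A call has 1 to 20 rows; each row is the pose to reach, as a shift and turn from the pose commanded when the call began, along the tool's axes at that moment; what a row does not reach only later rows make up. A row lasts 1/12 s, in which the tool goes at most 41.7 mm and 7.16 degrees, less where a joint would pass 70% of its speed; a pose out of reach is approached as far as the arm can. A call with a gripper value outside its range is refused whole. The fingers move at their own pace and stop on an object; "force" is the grip in N (left out, the last holds). Time passes only in rows, so rows that repeat a pose let the fingers close. It gives the time, the measured TCP pose, the force, the opening and the grip force at its end, in the units of the state.
- r.read_state(): the state, without advancing time (a new reading comes with each control period).
- r.camera(name): name is "scene" or "side" or "wrist"; returns a dict with "pixels" (420x560x3 uint8, red, green, blue), "z_map" (420x560 float32, m along the optical axis (not along the pixel's ray), 0 where there is no reading), "fovy" (degrees; the focal length in pixels is half the picture's height over the tangent of half this angle, whatever the lens; pixels are square), "cx", "cy" (the principal point, pixels), "k1" (the pictures are not rectified: a ray, as slopes to the right and down, at radius r is drawn at 1 + k1 r^2 times it, then the intrinsics apply), "position" and "orientation" of the camera in the world. Camera axes: x right, y down, z forward; pixel columns grow to the right and rows downward; lengths in m; the calibration is good to about 2 mm. A picture is of the moment at which its call begins.
- r.close_job(): hands the job in; it is judged then, once.
The state is a dict: "time": time; "joint_positions": joint angles; "joint_vel": joint speeds; "joint_torque": joint torques, N m; "ee_pos": TCP position; "eef_rot": TCP orientation; "ft_force": force on the tool from outside, world axes, zero at the start; "torque": the same for the moment, N m; "width": finger opening in m; "grip_force": force on a finger pad.
Only numpy, scipy, OpenCV 4.12 (cv2) and the standard library are available. Lean on these libraries where they do the work, as an engineer would, in place of code of your own. Each camera call takes 0.05 s, during which the arm holds its last target. There are 200 camera calls.

TASK

Sort all the loose bolts by length in the gauge rack: each bolt goes down into the shortest gauge slot that it fits, lying fully in it. When every bolt is in its slot, lay the square steel bar across the two yellow end posts, between their prongs and centred over the rack, so that the bolts cannot come out; leave the pliers, the tape measure and the spanner where they are.

Things in the scene. Friction and masses are not known exactly. Their poses are not given: they have to be found in the camera images.
- rack: fixed dark base plate of the gauge rack, 190 x 300 x 8 mm; on it three blue gauge blocks in a row along its y, 78 mm apart (which stands where varies), and yellow end posts at y = -132 and +132 mm, 12 mm thick. Origin: centre of its underside, on the bench; x the way the slots run (roughly away from the robot), z up
- rack_seat (a point): point midway between the end posts at the height of their flat seats (66 mm above the bench), where the middle of the bar's underside belongs. Each seat lies between two prongs 24 mm apart along the rack's x, which rise 16 mm above the seat
- gauge_short: the short gauge: fixed blue block 172 x 72 x 52 mm with 1 white dot on top at the end nearer the robot. Origin: centre of its underside, 8 mm above the bench; x along its slot, z up. Slot 92 mm long, 28 mm wide, floor 3 mm above the origin. A 46 mm wide gap for the fingers crosses the block at its middle (|x| < 23 mm) down to that floor
- short_mouth (a point): centre of the short slot's mouth, level with the block's top (60 mm above the bench)
- gauge_medium: the medium gauge: fixed blue block 172 x 72 x 52 mm with 2 white dots on top at the end nearer the robot. Origin: centre of its underside, 8 mm above the bench; x along its slot, z up. Slot 117 mm long, 28 mm wide, floor 3 mm above the origin. A 46 mm wide gap for the fingers crosses the block at its middle (|x| < 23 mm) down to that floor
- medium_mouth (a point): centre of the medium slot's mouth, level with the block's top (60 mm above the bench)
- gauge_long: the long gauge: fixed blue block 172 x 72 x 52 mm with 3 white dots on top at the end nearer the robot. Origin: centre of its underside, 8 mm above the bench; x along its slot, z up. Slot 142 mm long, 28 mm wide, floor 3 mm above the origin. A 46 mm wide gap for the fingers crosses the block at its middle (|x| < 23 mm) down to that floor
- long_mouth (a point): centre of the long slot's mouth, level with the block's top (60 mm above the bench)
- bolt_1: steel M12 bolt with a nut fixed near its end, about 0.13 kg, 80 (short), 105 (medium) or 130 mm (long) over all: look, or try it in a slot, whose ends stop one that is too long. Origin: on its axis at mid-length, 9.5 mm above the bench; x along it. Round shank 12 mm thick; head (8 mm long) and nut (10 mm long, 3 mm from the end) 19 mm across flats, 22 over corners. May be absent
- bolt_2: steel M12 bolt with a nut fixed near its end, about 0.13 kg, 80 (short), 105 (medium) or 130 mm (long) over all: look, or try it in a slot, whose ends stop one that is too long. Origin: on its axis at mid-length, 9.5 mm above the bench; x along it. Round shank 12 mm thick; head (8 mm long) and nut (10 mm long, 3 mm from the end) 19 mm across flats, 22 over corners. May be absent
- bolt_3: steel M12 bolt with a nut fixed near its end, about 0.13 kg, 80 (short), 105 (medium) or 130 mm (long) over all: look, or try it in a slot, whose ends stop one that is too long. Origin: on its axis at mid-length, 9.5 mm above the bench; x along it. Round shank 12 mm thick; head (8 mm long) and nut (10 mm long, 3 mm from the end) 19 mm across flats, 22 over corners. May be absent
- bolt_4: steel M12 bolt with a nut fixed near its end, about 0.13 kg, 80 (short), 105 (medium) or 130 mm (long) over all: look, or try it in a slot, whose ends stop one that is too long. Origin: on its axis at mid-length, 9.5 mm above the bench; x along it. Round shank 12 mm thick; head (8 mm long) and nut (10 mm long, 3 mm from the end) 19 mm across flats, 22 over corners. May be absent
- bolt_5: steel M12 bolt with a nut fixed near its end, about 0.13 kg, 80 (short), 105 (medium) or 130 mm (long) over all: look, or try it in a slot, whose ends stop one that is too long. Origin: on its axis at mid-length, 9.5 mm above the bench; x along it. Round shank 12 mm thick; head (8 mm long) and nut (10 mm long, 3 mm from the end) 19 mm across flats, 22 over corners. May be absent
- bolt_6: steel M12 bolt with a nut fixed near its end, about 0.13 kg, 80 (short), 105 (medium) or 130 mm (long) over all: look, or try it in a slot, whose ends stop one that is too long. Origin: on its axis at mid-length, 9.5 mm above the bench; x along it. Round shank 12 mm thick; head (8 mm long) and nut (10 mm long, 3 mm from the end) 19 mm across flats, 22 over corners. May be absent
- bar: rusty brown square steel bar, 12 x 300 x 12 mm, about 0.34 kg, the retaining bar. Lies on the bench pointing away from the robot. Origin: centre of the face it lies on at the start; y along its length
- bar_mid (a point): the very centre of the bar (6 mm above its origin, in the bar's own z)
- pliers: red-handled combination pliers, a bystander lying loose nearby; origin at the centre of its underside
- tape_measure: yellow tape measure, a bystander lying loose nearby; origin at the centre of its underside
- spanner: adjustable spanner, a bystander lying loose nearby; origin at the centre of its underside
Things that resemble listed ones, but are neither listed nor needed, are in the scene too. What is shaped like the bolt_1 but brown or purple is not meant.

How it is judged:
On the way, in this order (a step that is already met when the one before it is completed fails the run):
1. every bolt lies down in the slot of its own length (x of bolt_1 in the frame of gauge_medium between -0.022 and 0.022 m and y of bolt_1 in the frame of gauge_medium between -0.016 and 0.016 m and z of bolt_1 in the frame of gauge_medium between 0.004 and 0.041 m and x of bolt_2 in the frame of gauge_short between -0.022 and 0.022 m and y of bolt_2 in the frame of gauge_short between -0.016 and 0.016 m and z of bolt_2 in the frame of gauge_short between 0.004 and 0.041 m and x of bolt_3 in the frame of gauge_long between -0.022 and 0.022 m and y of bolt_3 in the frame of gauge_long between -0.016 and 0.016 m and z of bolt_3 in the frame of gauge_long between 0.004 and 0.041 m and x of bolt_4 in the frame of gauge_medium between -0.022 and 0.022 m and y of bolt_4 in the frame of gauge_medium between -0.016 and 0.016 m and z of bolt_4 in the frame of gauge_medium between 0.004 and 0.041 m and x of bolt_5 in the frame of gauge_long between -0.022 and 0.022 m and y of bolt_5 in the frame of gauge_long between -0.016 and 0.016 m and z of bolt_5 in the frame of gauge_long between 0.004 and 0.041 m and x of bolt_6 in the frame of gauge_short between -0.022 and 0.022 m and y of bolt_6 in the frame of gauge_short between -0.016 and 0.016 m and z of bolt_6 in the frame of gauge_short between 0.004 and 0.041 m), for 0.2 s.
2. the bar lies across both end posts (x of bar_mid in the frame of rack between -0.01 and 0.01 m and y of bar_mid in the frame of rack between -0.015 and 0.015 m and z of bar_mid in the frame of rack between 0.066 and 0.078 m and angle between the y axis of bar and the y axis of rack, either way round below 0.07 rad), for 0.2 s.
At the end, for the whole second after the job is handed in: every bolt lies in its own slot, its middle within 22 mm along and 16 mm across of the slot's middle and 4 to 41 mm above the gauge's underside; the bar rests on both seats (centre 66 to 78 mm above the rack's underside, within 10 mm across, 15 mm along, 0.07 rad); all at rest (all of step 1 and all of step 2 and linear speed of each of bolt_1, bolt_2, bolt_3, bolt_4, bolt_5, bolt_6, bar below 0.02 m/s); the robot touches nothing.
It fails at once if red-handled combination pliers moved more than 3 cm (distance of pliers from where it was at the start of the episode above 0.03 m).
It fails at once if yellow tape measure moved more than 3 cm (distance of tape_measure from where it was at the start of the episode above 0.03 m).
It fails at once if adjustable spanner moved more than 3 cm (distance of spanner from where it was at the start of the episode above 0.03 m).
Of bolt_1, bolt_2, bolt_3, bolt_4, bolt_5, bolt_6 only 4 to 6 are there at a start; the rules pass over those that are not, and their reading is None.
At some moment in a run one of bar may be knocked a few centimetres aside while the robot is not near it.
Once in a run the grip may slacken for a moment while it holds something.
It also fails if it takes over 210 s, if anything falls off the work surface, if the arm or the gripper's body presses on something with over 40 N, if the wrist force passes 120 N, or if a joint passes its speed limit or range.

## Working session

There is one attempt and no reset: what is moved stays moved. The work goes in short steps, Python scripts to look and compute and a tool call to move; the robot and the scene stay as the last step left them, time stands still between calls to the robot, and variables do not carry over. Pictures are saved under pics/ and viewed, at most 14 in all, crops included, and the job is handed in when it is done.

Besides the shell and the picture viewer there is one more tool, called by a JSON object that holds its "fn" and its "kwargs", one argument or row to a line. apply_moves: Moves the arm, as the interface text tells. Its arguments: {"type":"object","properties":{"steps":{"type":"array","items":{"type":"array","items":{"type":"number"}}},"force":{"type":"number"}},"required":["steps"]}

```bash
mkdir -p pics; ls; cat > h.py <<'E'
import numpy as np, cv2, pickle
from scipy.spatial.transform import Rotation as R
from bench import r
def snap(n,f):
    c=r.camera(n); cv2.imwrite(f'pics/{f}.png',c['pixels'][:,:,::-1]); pickle.dump(c,open(f'pics/{f}.pkl','wb')); return c
def load(f): return pickle.load(open(f'pics/{f}.pkl','rb'))
def rays(c,uv):
    uv=np.atleast_2d(np.asarray(uv,float)); f=c['pixels'].shape[0]/2/np.tan(np.radians(c['fovy'])/2)
    K=np.array([[f,0,c['cx']],[0,f,c['cy']],[0,0,1]])
    n=cv2.undistortPoints(uv.reshape(-1,1,2),K,np.array([c['k1'],0,0,0,0.])).reshape(-1,2)
    return np.c_[n,np.ones(len(n))]
def plane(c,uv,z):
    d=rays(c,uv)@R.from_quat(c['orientation']).as_matrix().T; p=np.array(c['position'])
    return p+d*((z-p[2])/d[:,2])[:,None]
def cloud(c):
    h,w=c['z_map'].shape; v,u=np.mgrid[:h,:w]; d=rays(c,np.c_[u.ravel(),v.ravel()])*c['z_map'].reshape(-1,1)
    return (d@R.from_quat(c['orientation']).as_matrix().T+np.array(c['position'])).reshape(h,w,3)
E
python3 - <<'E'
from h import *
for n in('scene','side','wrist'):
    c=snap(n,n+'0'); print(n,c['fovy'],c['cx'],c['cy'],c['k1'],c['position'],c['orientation'])
print(r.read_state())
E
```

```text
pics
scene 51.688865782049376 272.8407098315254 206.5051318857738 0.024112294291412456 [-0.66803067 -0.82304937  0.7509013 ] [ 0.75300338 -0.38873934  0.24370861 -0.47167123]
side 47.75746496792278 275.9136855009274 211.1641258254057 -0.05392129628395806 [ 0.29437099 -1.0586063   0.99239536] [ 0.89923318 -0.09011143  0.04865783 -0.42531404]
wrist 62.34136390464146 284.09043554420185 210.60438872323945 0.023452429515606363 [ 0.28559956 -0.56253173  0.38371369] [ 0.80840401 -0.57022429 -0.08442909  0.11915931]
{'time': 0.15, 'joint_positions': array([ 1.20539626,  0.33271078, -0.06472241,  1.46071303,  0.02163816,
        1.34991014, -0.08847588]), 'joint_vel': array([-2.03773329e-03, -1.88526257e-03, -7.48798608e-04, -4.16994177e-03,
       -1.85870211e-03,  1.45076503e-05,  9.18455305e-04]), 'joint_torque': array([ 1.51811033e-03, -6.23631048e+01,  2.52479565e-02, -3.90140927e+01,
       -6.12938544e-02,  3.73168127e-02,  8.44165697e-05]), 'ee_pos': array([ 0.20998476, -0.58837116,  0.22196361]), 'eef_rot': array([ 9.85340847e-01,  1.70596431e-01, -1.25426853e-04, -5.07026363e-04]), 'ft_force': array([-0.35133107,  1.12048991, -0.56246383]), 'torque': array([-0.00243263,  0.02340349,  0.01592935]), 'grip_force': 0.0, 'width': 0.08673191707059523}
```

View pics/scene0.png

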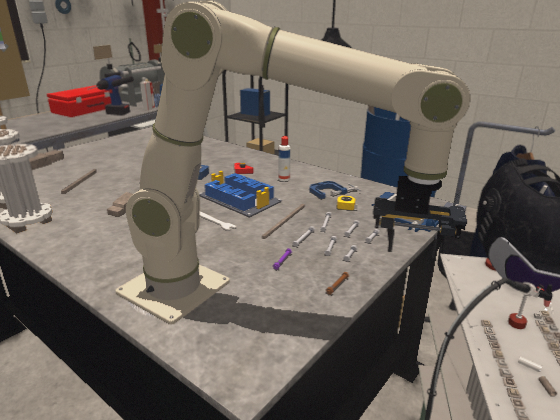

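View pics/side0.png

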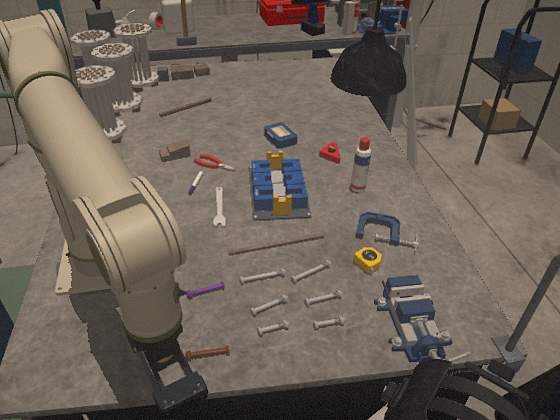

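The side view shows six silver bolts around (240–345, 260–335), the bar at (277,245), the rack at (280,190), the purple and brown decoys at (206,290) and (207,351), the tape at (368,260), the spanner at (220,207) and the pliers at (213,162).

```bash
python3 - <<'E'
from h import *
c=load('side0'); P=cloud(c); im=c['pixels']; hsv=cv2.cvtColor(im,cv2.COLOR_RGB2HSV)
h=P[:,:,2]
def comps(m,zz,lab,amin=40):
    n,L,S,C=cv2.connectedComponentsWithStats(m.astype(np.uint8))
    for i in range(1,n):
        if S[i,4]<amin: continue
        v,u=np.nonzero(L==i); p=plane(c,np.c_[u,v],zz)[:,:2]; 
        (cx,cy),(a,b),t=cv2.minAreaRect(p.astype(np.float32)*1000)
        w=np.linalg.eigh(np.cov(p.T))[1][:,1]
        q=(p-p.mean(0))@w; 
        print(lab,i,S[i,4],C[i].round(),'cen',p.mean(0).round(4),'mid',np.round([cx,cy],1),'dims',np.round([a,b],1),'yaw',round(np.degrees(np.arctan2(w[1],w[0])),1),'z',np.median(h[L==i]).round(4))
roi=np.zeros(h.shape,bool); roi[225:345,225:350]=1
comps((h>0.006)&roi,0.0095,'tall')
comps((im.min(2)>150)&roi,0.0095,'bright',20)
y=(hsv[:,:,0]>15)&(hsv[:,:,0]<32)&(hsv[:,:,1]>150)&(hsv[:,:,2]>100); roi2=np.zeros(h.shape,bool); roi2[140:225,240:320]=1
comps(y&roi2,0.066,'yellow',15)
b=(hsv[:,:,0]>100)&(hsv[:,:,0]<125)&(hsv[:,:,1]>120); comps(b&roi2,0.06,'blue',15)
cr=im[140:225,235:325]; a=cv2.resize(cr[:,:,::-1],None,fx=6,fy=6,interpolation=cv2.INTER_CUBIC); 
d=cv2.resize(im[225:345,225:355][:,:,::-1],None,fx=5,fy=5,interpolation=cv2.INTER_CUBIC)
cv2.imwrite('pics/c1.png',a);cv2.imwrite('pics/c2.png',d)
E
```

```text
tall 6 352 [275. 243.] cen [ 0.5163 -0.0351] mid [519.4 -36.4] dims [298.6  19.3] yaw -175.9 z 0.0101
tall 12 196 [311. 271.] cen [ 0.5916 -0.1667] mid [ 591.6 -167.6] dims [132.4  24.3] yaw -160.4 z 0.0135
tall 14 211 [262. 276.] cen [ 0.4519 -0.1582] mid [ 452.8 -158. ] dims [131.3  24.1] yaw -175.7 z 0.0132
tall 26 199 [323. 297.] cen [ 0.5994 -0.2648] mid [ 599.7 -264.4] dims [108.6  25.4] yaw -173.7 z 0.0154
tall 28 190 [267. 304.] cen [ 0.4482 -0.2614] mid [ 451.3 -261.7] dims [105.   25.6] yaw -164.4 z 0.0143
tall 41 176 [328. 321.] cen [ 0.5906 -0.3472] mid [ 590.7 -346.9] dims [22.9 82.5] yaw -179.7 z 0.0151
tall 44 177 [272. 327.] cen [ 0.4469 -0.3346] mid [ 447.  -334.9] dims [81.3 22.7] yaw -172.3 z 0.0153
bright 1 42 [309. 271.] cen [ 0.586 -0.165] mid [ 584.7 -165.7] dims [89.9  5.4] yaw -160.7 z 0.015
bright 3 52 [261. 275.] cen [ 0.4507 -0.1547] mid [ 446.6 -155.3] dims [89.7  6.7] yaw -176.2 z 0.0146
bright 7 33 [322. 297.] cen [ 0.5958 -0.2642] mid [ 592.8 -264.3] dims [66.9  4.8] yaw -174.7 z 0.0158
bright 10 38 [267. 304.] cen [ 0.4458 -0.2611] mid [ 443.4 -261.6] dims [67.7  5.5] yaw -163.8 z 0.0156
bright 15 26 [325. 322.] cen [ 0.5809 -0.3455] mid [ 579.6 -345.5] dims [ 5.  47.1] yaw 178.0 z 0.0154
bright 16 22 [269. 327.] cen [ 0.439 -0.334] mid [ 439.3 -334. ] dims [39.8  3.7] yaw -175.1 z 0.0163
yellow 1 197 [275. 160.] cen [0.5892 0.3311] mid [588.9 330.5] dims [116.6  54.8] yaw 80.9 z 0.0484
yellow 2 292 [282. 206.] cen [0.5584 0.0711] mid [560.8  76.9] dims [96.3 57.8] yaw 71.3 z 0.0442
blue 1 319 [293. 171.] cen [0.6386 0.2565] mid [636.4 261.1] dims [147.1  61.3] yaw 81.8 z 0.0583
blue 2 323 [261. 174.] cen [0.5259 0.2643] mid [525.7 248.5] dims [197.6  60.7] yaw 80.7 z 0.0582
blue 4 144 [297. 191.] cen [0.6269 0.1459] mid [624.2 144.9] dims [72.6 60.4] yaw 95.5 z 0.0584
blue 5 138 [264. 193.] cen [0.5175 0.1551] mid [516.2 156.6] dims [70.7 54.9] yaw 70.4 z 0.0582
```

View pics/c1.png

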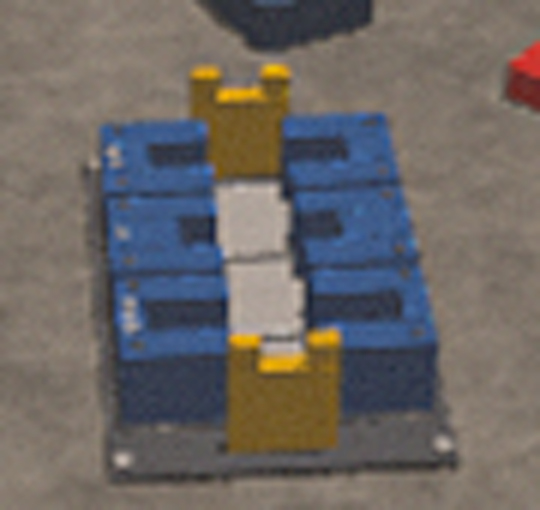

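View pics/c2.png

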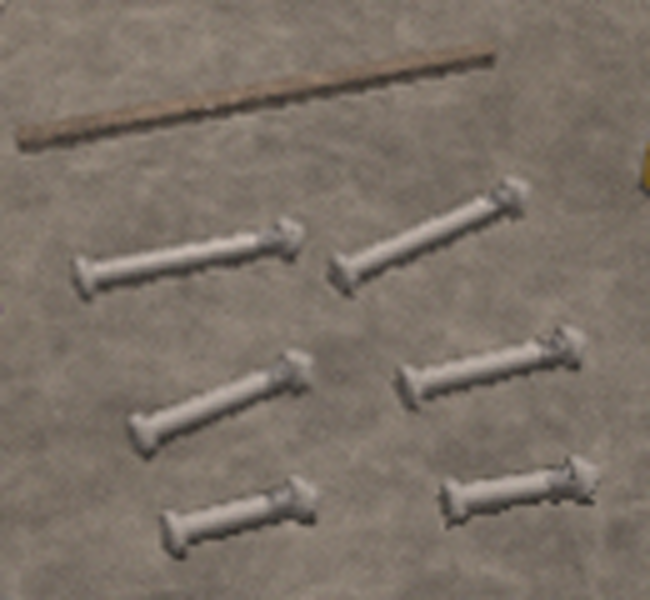

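The crops show the long gauge nearest the bolts (3 dots), the short one in the middle and the medium one farthest. The bolt lengths read clearly as two long, two medium and two short.

```bash
cat >> h.py <<'E'
def comps(c,m,zz,lab,amin=40):
    n,L,S,C=cv2.connectedComponentsWithStats(m.astype(np.uint8)); out=[]
    for i in range(1,n):
        if S[i,4]<amin: continue
        v,u=np.nonzero(L==i); p=plane(c,np.c_[u,v],zz)[:,:2]*1000
        rect(p,lab,S[i,4],C[i])
def rect(p,lab,n=0,C=np.zeros(2)):
    (cx,cy),(a,b),t=cv2.minAreaRect(p.astype(np.float32))
    B=cv2.boxPoints(((cx,cy),(a,b),t)); e=max(B[1]-B[0],B[2]-B[1],key=np.linalg.norm)
    yw=(np.degrees(np.arctan2(e[1],e[0]))+90)%180-90
    print(lab,n,C.round(),'mid',np.round([cx,cy],1),'dims',np.round(sorted([a,b]),1),'yaw',round(yw,1))
def yawR(d): return R.from_euler('z',d,degrees=True)*R.from_quat([1,0,0,0])
def go(*ts):
    "targets (x,y,z mm, yaw deg) -> rows relative to the measured pose"
    s=r.read_state(); R0=R.from_quat(s['eef_rot']); p0=np.array(s['ee_pos'])*1000
    for x,y,z,a in ts:
        print([x,y,z,a],'->',(R0.inv()*yawR(a)).as_rotvec().round(4).tolist(),R0.inv().apply(np.array([x,y,z])-p0).round(1).tolist())
E
python3 - <<'E'
from h import *
c=load('wrist0'); s=r.read_state(); R0=R.from_quat(s['eef_rot'])
print('cam in tool',R0.inv().apply(np.array(c['position'])-s['ee_pos']), 'fwd',(R0.inv()*R.from_quat(c['orientation'])).as_matrix())
c=load('side0'); P=cloud(c); im=c['pixels']; hsv=cv2.cvtColor(im,cv2.COLOR_RGB2HSV)
m=(P[:,:,2]>.054)&(P[:,:,2]<.064)&(P[:,:,0]>.4)&(P[:,:,0]<.72)&(P[:,:,1]>0)&(P[:,:,1]<.4)&(hsv[:,:,0]>100)&(hsv[:,:,0]<125)&(hsv[:,:,1]>120)
rect(P[m][:,:2]*1000,'rack')
go((440,-255,330,0),(510,200,330,0))
E
```

```text
cam in tool [ 0.07988854  0.00091709 -0.16175705] fwd [[-8.06113269e-04 -9.57367017e-01 -2.88873234e-01]
 [ 9.99999582e-01 -8.96353565e-04  1.80101166e-04]
 [-4.31355469e-04 -2.88872968e-01  9.57367339e-01]]
rack 0 [0. 0.] mid [578.7 231.2] dims [170.  233.9] yaw 83.4
[440, -255, 330, 0] -> [-0.001, 0.0003, 0.3429] [328.7, -236.8, -107.8]
[510, 200, 330, 0] -> [-0.001, 0.0003, 0.3429] [547.6, -641.7, -107.4]
```

```bash
python3 -c "
from h import *
go((570,-230,300,0))"
```

```text
[570, -230, 300, 0] -> [-0.001, 0.0003, 0.3429] [459.5, -216.6, -77.8]
```

{"fn": "apply_moves", "kwargs": {
  "steps": [
    [0, 0, 0.343, 460, -217, -78, 0.2],
    [0, 0, 0.343, 460, -217, -78, 0.2],
    [0, 0, 0.343, 460, -217, -78, 0.2],
    [0, 0, 0.343, 460, -217, -78, 0.2],
    [0, 0, 0.343, 460, -217, -78, 0.2],
    [0, 0, 0.343, 460, -217, -78, 0.2],
    [0, 0, 0.343, 460, -217, -78, 0.2],
    [0, 0, 0.343, 460, -217, -78, 0.2],
    [0, 0, 0.343, 460, -217, -78, 0.2],
    [0, 0, 0.343, 460, -217, -78, 0.2],
    [0, 0, 0.343, 460, -217, -78, 0.2],
    [0, 0, 0.343, 460, -217, -78, 0.2],
    [0, 0, 0.343, 460, -217, -78, 0.2],
    [0, 0, 0.343, 460, -217, -78, 0.2],
    [0, 0, 0.343, 460, -217, -78, 0.2],
    [0, 0, 0.343, 460, -217, -78, 0.2],
    [0, 0, 0.343, 460, -217, -78, 0.2]
  ]
}}

```text
time: 1.57
ee_pos: [0.5694, -0.2313, 0.3003]
eef_rot: [1.0, -0.001, -0.0, 0.0]
ft_force: [0.5, -0.1, -0.8]
width: 0.0523
grip_force: 0.0
```

```bash
python3 - <<'E'
from h import *
c=snap('wrist','wb'); P=cloud(c); s=r.read_state(); print(s['ee_pos'],s['width'])
h=P[:,:,2]; b=(P[:,:,0]>.3)&(P[:,:,0]<.75)&(P[:,:,1]<0.02)&(P[:,:,1]>-.5)
print('bench z',np.median(h[b]))
comps(c,(h>.006)&(h<.05)&b,.0095,'tall',100)
go((515,200,300,-6.6))
E
```

```text
[ 0.56947733 -0.23117334  0.30042066] 0.052089689665755876
bench z 0.0012453040360221324
tall 1254 [221.  20.] mid [ 740.4 -162.8] dims [29.9 73.5] yaw -89.9
tall 662 [360.  22.] mid [ 740.9 -320.7] dims [25.8 36.7] yaw 89.5
tall 1088 [472.  24.] mid [ 735.3 -464.4] dims [32.4 74.7] yaw -90.0
tall 1895 [131. 173.] mid [552.7 -32.2] dims [ 16.  235.2] yaw 3.9
tall 1079 [233. 149.] mid [ 591.5 -167.3] dims [ 21.7 132.2] yaw 20.2
tall 894 [312. 144.] mid [ 598.6 -269.2] dims [ 21.9 106.9] yaw 6.7
tall 694 [375. 152.] mid [ 589.3 -350.1] dims [21.6 79.9] yaw 0.2
tall 716 [232. 245.] mid [ 453.1 -159.9] dims [ 21.7 133.2] yaw 4.4
tall 718 [307. 251.] mid [ 450.2 -264.8] dims [ 21.6 111. ] yaw 17.0
tall 325 [358. 242.] mid [ 457.7 -335.2] dims [20.8 60. ] yaw 2.9
tall 167 [246. 335.] mid [ 314.7 -174.2] dims [14.5 38.4] yaw 15.6
[515, 200, 300, -6.6] -> [0.0006, 0.0005, 0.1126] [-55.6, -431.0, 0.2]
```

View pics/wb.png

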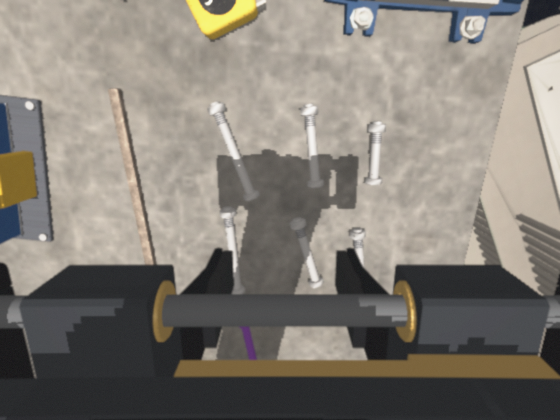

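The wrist view shows five bolts clearly: heads at (217,107), (309,108), (375,127), (228,215) and (298,222). The sixth is partly hidden at (358,240), and the bar is at (130,175). I'll pick the far long bolt first.

```bash
python3 -c "
from h import *
go((591.5,-167.3,100,20.2),(591.5,-167.3,4,20.2))"
```

```text
[591.5, -167.3, 100, 20.2] -> [0.0005, 0.0006, -0.3552] [22.0, -64.0, 200.4]
[591.5, -167.3, 4, 20.2] -> [0.0005, 0.0006, -0.3552] [22.0, -64.1, 296.4]
```

{"fn": "apply_moves", "kwargs": {
  "force": 40,
  "steps": [
    [0, 0, -0.355, 22, -64, 200, 0.2],
    [0, 0, -0.355, 22, -64, 200, 0.2],
    [0, 0, -0.355, 22, -64, 200, 0.2],
    [0, 0, -0.355, 22, -64, 200, 0.2],
    [0, 0, -0.355, 22, -64, 240, 0.2],
    [0, 0, -0.355, 22, -64, 270, 0.2],
    [0, 0, -0.355, 22, -64, 285, 0.2],
    [0, 0, -0.355, 22, -64, 295, 0.2],
    [0, 0, -0.355, 22, -64, 296, 0.2],
    [0, 0, -0.355, 22, -64, 296, 0.2],
    [0, 0, -0.355, 22, -64, 296, -0.9],
    [0, 0, -0.355, 22, -64, 296, -0.9],
    [0, 0, -0.355, 22, -64, 296, -0.9],
    [0, 0, -0.355, 22, -64, 296, -0.9],
    [0, 0, -0.355, 22, -64, 296, -0.9],
    [0, 0, -0.355, 22, -64, 296, -0.9],
    [0, 0, -0.355, 22, -64, 270, -0.9],
    [0, 0, -0.355, 22, -64, 235, -0.9],
    [0, 0, -0.355, 22, -64, 200, -0.9]
  ]
}}

```text
time: 3.2
ee_pos: [0.5916, -0.1654, 0.101]
eef_rot: [0.984, 0.177, -0.001, -0.001]
ft_force: [0.3, -0.7, 0.0]
width: 0.0062
grip_force: 0.0
```

```bash
python3 -c "
from h import *
print(r.read_state()['ft_force'])
go((591,-167,200,0),(640,190,300,-6.6))"
```

```text
[ 0.28645524 -0.72668641  0.01349285]
[591, -167, 200, 0] -> [-0.0011, 0.0019, 0.3551] [-1.3, 1.2, -99.0]
[640, 190, 300, -6.6] -> [-0.001, 0.0019, 0.4703] [168.6, -316.6, -198.8]
```

```bash
python3 - <<'E'
from h import *
c=snap('side','s1'); P=cloud(c);h=P[:,:,2]
roi=np.zeros(h.shape,bool); roi[225:345,225:350]=1
comps(c,(h>0.006)&(h<.03)&roi,0.0095,'tall')
w=snap('wrist','w1'); a=np.hstack([w['pixels'][:,:,::-1],np.zeros((420,5,3),np.uint8)]); 
b=cv2.resize(c['pixels'][200:345,215:355][:,:,::-1],(400,414)); b=cv2.copyMakeBorder(b,0,6,0,0,0)
cv2.imwrite('pics/c3.png',cv2.resize(np.hstack([a,b]),(800,348)))
E
```

```text
tall 301 [268. 245.] mid [493.3 -39. ] dims [ 20.4 246.2] yaw 4.1
tall 199 [310. 271.] mid [ 591.  -166.9] dims [ 23.1 133. ] yaw 20.3
tall 210 [262. 276.] mid [ 452.8 -157.7] dims [ 23.8 131.2] yaw 3.6
tall 198 [323. 297.] mid [ 599.8 -264.4] dims [ 24.1 108.4] yaw 6.0
tall 190 [267. 304.] mid [ 449.9 -260.1] dims [ 24.3 106.8] yaw 17.6
tall 179 [328. 322.] mid [ 590.4 -346.9] dims [22.9 83.2] yaw -0.6
tall 178 [272. 327.] mid [ 447.  -334.9] dims [23.1 81.2] yaw 6.8
```

View pics/c3.png

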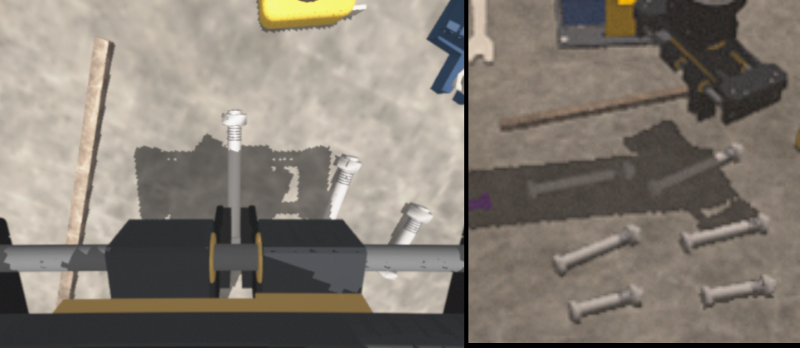

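The fingers were still closing when the arm lifted, and the bolt has not moved. I'll retry with a longer closing time.

{"fn": "apply_moves", "kwargs": {
  "force": 40,
  "steps": [
    [0, 0, 0, 0, -1, 0, -0.2],
    [0, 0, 0, 0, -1, 0, -0.2],
    [0, 0, 0, 0, -1, 0, -0.2],
    [0, 0, 0, 0, -1, 0, -0.2],
    [0, 0, 0, 0, -1, 0, -0.2],
    [0, 0, 0, 0, -1, 30, -0.2],
    [0, 0, 0, 0, -1, 60, -0.2],
    [0, 0, 0, 0, -1, 85, -0.2],
    [0, 0, 0, 0, -1, 96, -0.2],
    [0, 0, 0, 0, -1, 96, -0.2],
    [0, 0, 0, 0, -1, 96, -0.9],
    [0, 0, 0, 0, -1, 96, -0.9],
    [0, 0, 0, 0, -1, 96, -0.9],
    [0, 0, 0, 0, -1, 96, -0.9],
    [0, 0, 0, 0, -1, 96, -0.9],
    [0, 0, 0, 0, -1, 96, -0.9],
    [0, 0, 0, 0, -1, 96, -0.9],
    [0, 0, 0, 0, -1, 96, -0.9],
    [0, 0, 0, 0, -1, 96, -0.9],
    [0, 0, 0, 0, -1, 96, -0.9]
  ]
}}

```text
time: 4.97
ee_pos: [0.5924, -0.1648, 0.005]
eef_rot: [0.984, 0.176, 0.0, 0.0]
ft_force: [-0.6, -0.9, 4.7]
width: 0.0108
grip_force: 40.0
```

{"fn": "apply_moves", "kwargs": {
  "steps": [
    [0, 0, 0, 0, 0, -30, -0.9],
    [0, 0, 0, 0, 0, -70, -0.9],
    [0, 0, 0, 0, 0, -110, -0.9],
    [0, 0, 0.468, 178, -345, -295, -0.9],
    [0, 0, 0.468, 178, -345, -295, -0.9],
    [0, 0, 0.468, 178, -345, -295, -0.9],
    [0, 0, 0.468, 178, -345, -295, -0.9],
    [0, 0, 0.468, 178, -345, -295, -0.9],
    [0, 0, 0.468, 178, -345, -295, -0.9],
    [0, 0, 0.468, 178, -345, -295, -0.9],
    [0, 0, 0.468, 178, -345, -295, -0.9],
    [0, 0, 0.468, 178, -345, -295, -0.9],
    [0, 0, 0.468, 178, -345, -295, -0.9],
    [0, 0, 0.468, 178, -345, -295, -0.9],
    [0, 0, 0.468, 178, -345, -295, -0.9],
    [0, 0, 0.468, 178, -345, -295, -0.9],
    [0, 0, 0.468, 178, -345, -295, -0.9],
    [0, 0, 0.468, 178, -345, -295, -0.9]
  ]
}}

```text
time: 6.47
ee_pos: [0.6393, 0.2187, 0.2986]
eef_rot: [0.998, -0.058, -0.001, 0.001]
ft_force: [0.2, 1.2, -1.7]
width: 0.0107
grip_force: 40.0
```

```bash
python3 - <<'E'
from h import *
c=snap('wrist','wr'); P=cloud(c); hsv=cv2.cvtColor(c['pixels'],cv2.COLOR_RGB2HSV); h=P[:,:,2]
b=(hsv[:,:,0]>100)&(hsv[:,:,0]<125)&(hsv[:,:,1]>120)&(h>.052)&(h<.068)&(P[:,:,1]<.4)&(P[:,:,0]<.72)
print('top z',np.median(h[b])); v,u=np.nonzero(b); rect(plane(c,np.c_[u,v],.060)[:,:2]*1000,'all')
comps(c,b,.060,'blue',150)
y=(hsv[:,:,0]>15)&(hsv[:,:,0]<32)&(hsv[:,:,1]>150)&(h>.05)&(h<.095); comps(c,y&(h<.074),.066,'seat',20); comps(c,y&(h>.076),.082,'prong',20)
print(r.read_state()['ee_pos'],r.read_state()['eef_rot'],r.read_state()['ft_force'])
E
```

```text
top z 0.059580517836231583
all 0 [0. 0.] mid [593.5 229.6] dims [145.5 226. ] yaw 83.3
blue 2095 [345. 178.] mid [625.9 147.9] dims [62.2 71.4] yaw 83.3
blue 2432 [213. 178.] mid [642.7 301.1] dims [62.2 72.4] yaw 83.6
blue 833 [258. 184.] mid [636.9 247.1] dims [25.4 61.1] yaw -6.4
blue 323 [303. 190.] mid [621.7 196.7] dims [11.3 42.7] yaw -8.3
blue 343 [321. 253.] mid [534.9 183.6] dims [18.7 39.8] yaw -4.6
blue 372 [197. 253.] mid [557.  336.1] dims [22.  28.4] yaw -6.8
blue 379 [238. 253.] mid [551.1 286.4] dims [21.4 29. ] yaw -8.4
blue 175 [257. 249.] mid [545.8 259.4] dims [21.2 33.1] yaw -8.2
blue 382 [360. 253.] mid [533.2 134. ] dims [22.  28.4] yaw -6.7
seat 441 [172. 225.] mid [597.1 358.2] dims [15.2 62.2] yaw -6.3
seat 414 [385. 225.] mid [567.7 102.3] dims [15.4 61. ] yaw -6.3
prong 142 [392. 214.] mid [586.9  99.5] dims [11.6 16.7] yaw -6.7
prong 141 [164. 215.] mid [616.  357.4] dims [11.4 16.7] yaw -6.7
prong 124 [168. 248.] mid [575.6 362.1] dims [11.  17.7] yaw -4.8
prong 127 [389. 248.] mid [545.9 103.7] dims [10.5 17. ] yaw -1.9
[0.63927909 0.21881148 0.29886223] [ 9.98337281e-01 -5.76381046e-02 -3.58443925e-04  6.27814533e-04] [ 0.08739462  0.24423035 -1.66706618]
```

View pics/wr.png

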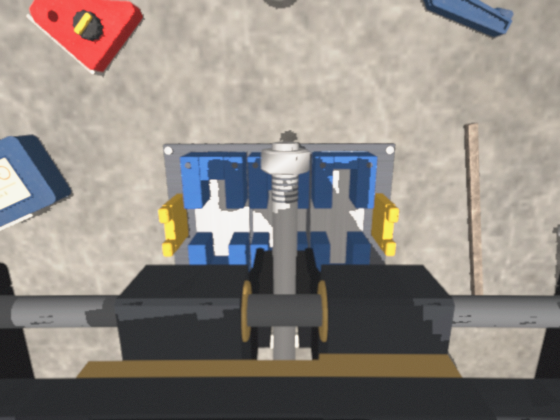

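The held bolt runs down the image from (285,155) and sits straight in the grip. The rack's yellow posts are at (172,225) and (385,225).

```bash
cat >> h.py <<'E'
def held(c):
    "visible end of the held bolt in the tool frame (mm)"
    s=r.read_state(); R0=R.from_quat(s['eef_rot']); Q=(cloud(c)-s['ee_pos'])@R0.as_matrix()*1000
    m=(c['z_map']>0)&(abs(Q[...,1])<14)&(abs(Q[...,2]+8)<22)&(Q[...,0]>25)&(Q[...,0]<90)
    q=Q[m]; e=np.percentile(q[:,0],98); a=q[q[:,0]>e-8]
    print('held: end x',e.round(1),'head y',np.mean([a[:,1].min(),a[:,1].max()]).round(1),'w',np.ptp(a[:,1]).round(1),'head top z',np.percentile(a[:,2],5).round(1),'n',len(q)); 
    k=q[(q[:,0]>28)&(q[:,0]<35)]; print('shank top z',np.percentile(k[:,2],5).round(1) if len(k) else None, 'y',np.median(k[:,1]).round(1) if len(k) else None)
C=np.array([580.7,231.]); EX=np.array([.9934,-.115]); EY=np.array([.115,.9934])
def rk(x,y): return (C+x*EX+y*EY).round(1).tolist()
E
python3 -c "
from h import *
held(load('wr'))
x,y=rk(0,-78)
go((x,y,120,-6.6),(x,y,35,-6.6),(x,y,17,-6.6))"
```

```text
held: end x 64.6 head y 1.2 w 21.7 head top z -14.9 n 2811
shank top z -11.2 y 1.2
[571.7, 153.5, 120, -6.6] -> [0.0013, 0.0006, -0.0001] [-59.5, 72.4, 179.0]
[571.7, 153.5, 35, -6.6] -> [0.0013, 0.0006, -0.0001] [-59.4, 72.3, 264.0]
[571.7, 153.5, 17, -6.6] -> [0.0013, 0.0006, -0.0001] [-59.4, 72.3, 282.0]
```

{"fn": "apply_moves", "kwargs": {
  "steps": [
    [0, 0, 0, -59, 71, 100, -0.9],
    [0, 0, 0, -59, 71, 140, -0.9],
    [0, 0, 0, -59, 71, 180, -0.9],
    [0, 0, 0, -59, 71, 200, -0.9],
    [0, 0, 0, -59, 71, 215, -0.9],
    [0, 0, 0, -59, 71, 230, -0.9],
    [0, 0, 0, -59, 71, 240, -0.9],
    [0, 0, 0, -59, 71, 250, -0.9],
    [0, 0, 0, -59, 71, 260, -0.9],
    [0, 0, 0, -59, 71, 268, -0.9],
    [0, 0, 0, -59, 71, 275, -0.9],
    [0, 0, 0, -59, 71, 280, -0.9],
    [0, 0, 0, -59, 71, 280, -0.9]
  ]
}}

```text
time: 7.6
ee_pos: [0.5725, 0.1569, 0.0192]
eef_rot: [0.998, -0.056, -0.0, 0.0]
ft_force: [0.4, 0.7, -0.9]
width: 0.0111
grip_force: 40.0
```

{"fn": "apply_moves", "kwargs": {
  "steps": [
    [0, 0, 0, 0, 0, 0, -0.35],
    [0, 0, 0, 0, 0, 0, -0.35],
    [0, 0, 0, 0, 0, 0, -0.35],
    [0, 0, 0, 0, 0, 0, -0.35],
    [0, 0, 0, 0, 0, 0, -0.35],
    [0, 0, 0, 0, 0, -25, -0.35],
    [0, 0, 0, 0, 0, -60, -0.35],
    [0, 0, 0, 0, 0, -100, -0.35],
    [0, 0, 0, 0, 0, -140, -0.35],
    [0, 0, 0, 0, 0, -180, -0.2],
    [0, 0, 0, 0, 0, -180, -0.2]
  ]
}}

```text
time: 8.52
ee_pos: [0.5757, 0.1582, 0.2085]
eef_rot: [0.998, -0.057, 0.006, -0.002]
ft_force: [1.9, -0.1, 1.0]
width: 0.0327
grip_force: 0.0
```

```bash
python3 - <<'E'
from h import *
c=snap('wrist','w2'); P=cloud(c)*1000; m=(c['z_map']>0)
Q=P[...,:2]-C; lx=Q@EX; ly=Q@EY+78; k=m&(abs(lx)<72)&(abs(ly)<13)&(P[...,2]>14)&(P[...,2]<58)
print('bolt in slot z pct',np.percentile(P[k][:,2],[5,50,95]),'x',np.percentile(lx[k],[2,98]),k.sum())
cv2.imwrite('pics/w2c.png',c['pixels'][:,:,::-1][60:300,100:480])
go((453,-158,100,4.4),(453,-158,4,4.4))
E
```

```text
bolt in slot z pct [22.27307556 26.28564347 31.11184175] x [-71.80625355  63.36961634] 1674
[453, -158, 100, 4.4] -> [-0.002, -0.0082, -0.1901] [-86.0, 327.7, 103.0]
[453, -158, 4, 4.4] -> [-0.002, -0.0082, -0.1901] [-86.8, 328.0, 199.0]
```

View pics/w2c.png

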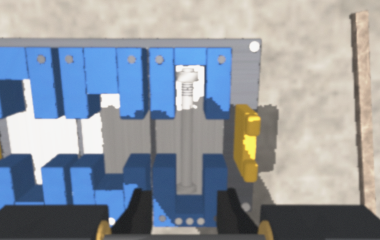

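The crop shows the long bolt lying in the 3-dot slot, with its head at (187,75). Next is the second long bolt.

{"fn": "apply_moves", "kwargs": {
  "steps": [
    [0, 0, -0.19, -86, 328, 100, -0.2],
    [0, 0, -0.19, -86, 328, 100, -0.2],
    [0, 0, -0.19, -86, 328, 100, -0.2],
    [0, 0, -0.19, -86, 328, 100, -0.2],
    [0, 0, -0.19, -86, 328, 100, -0.2],
    [0, 0, -0.19, -86, 328, 100, -0.2],
    [0, 0, -0.19, -86, 328, 100, -0.2],
    [0, 0, -0.19, -86, 328, 100, -0.2],
    [0, 0, -0.19, -86, 328, 100, -0.2],
    [0, 0, -0.19, -86, 328, 100, -0.2],
    [0, 0, -0.19, -86, 328, 100, -0.2],
    [0, 0, -0.19, -86, 328, 100, -0.2]
  ]
}}

```text
time: 9.57
ee_pos: [0.4503, -0.1585, 0.0994]
eef_rot: [0.999, 0.039, 0.0, -0.0]
ft_force: [0.4, 1.3, -0.8]
width: 0.0348
grip_force: 0.0
```

```bash
python3 -c "
from h import *
print(r.read_state()['ee_pos'])
go((453,-158,100,4.4),(453,-158,4,4.4))"
```

```text
[ 0.45027013 -0.15851455  0.09943356]
[453, -158, 100, 4.4] -> [-0.0004, -0.0001, 0.0008] [2.8, -0.3, -0.6]
[453, -158, 4, 4.4] -> [-0.0004, -0.0001, 0.0008] [2.8, -0.3, 95.4]
```

{"fn": "apply_moves", "kwargs": {
  "steps": [
    [0, 0, 0, 3, 0, 35, -0.2],
    [0, 0, 0, 3, 0, 65, -0.2],
    [0, 0, 0, 3, 0, 85, -0.2],
    [0, 0, 0, 3, 0, 95, -0.2],
    [0, 0, 0, 3, 0, 95, -0.2],
    [0, 0, 0, 3, 0, 95, -0.9],
    [0, 0, 0, 3, 0, 95, -0.9],
    [0, 0, 0, 3, 0, 95, -0.9],
    [0, 0, 0, 3, 0, 95, -0.9],
    [0, 0, 0, 3, 0, 95, -0.9],
    [0, 0, 0, 3, 0, 95, -0.9],
    [0, 0, 0, 3, 0, 95, -0.9],
    [0, 0, 0, 3, 0, 75, -0.9],
    [0, 0, 0, 3, 0, 45, -0.9],
    [0, 0, 0, 3, 0, 5, -0.9],
    [0, 0, 0, 3, 0, -35, -0.9],
    [0, 0, 0, 3, 0, -75, -0.9],
    [0, 0, 0, 3, 0, -75, -0.9],
    [0, 0, 0, 3, 0, -75, -0.9]
  ]
}}

```text
time: 11.15
ee_pos: [0.4541, -0.1597, 0.1766]
eef_rot: [0.999, 0.038, 0.002, 0.001]
ft_force: [-0.6, 0.2, -2.5]
width: 0.0107
grip_force: 40.0
```

```bash
sed -i 's/580.7,231\./580.9,232.5/' h.py; python3 -c "
from h import *
held(r.camera('wrist'))
x,y=rk(0,-78)
go((x,y,140,-6.6))"
```

```text
held: end x 66.1 head y 1.5 w 21.2 head top z -17.1 n 2861
shank top z -13.2 y 1.6
[571.9, 155.0, 140, -6.6] -> [0.0006, -0.0007, 0.1918] [142.7, -304.4, 34.5]
```

{"fn": "apply_moves", "kwargs": {
  "steps": [
    [0, 0, 0.192, 142, -304, 0, -0.9],
    [0, 0, 0.192, 142, -304, 0, -0.9],
    [0, 0, 0.192, 142, -304, 0, -0.9],
    [0, 0, 0.192, 142, -304, 0, -0.9],
    [0, 0, 0.192, 142, -304, 0, -0.9],
    [0, 0, 0.192, 142, -304, 0, -0.9],
    [0, 0, 0.192, 142, -304, 0, -0.9],
    [0, 0, 0.192, 142, -304, 0, -0.9],
    [0, 0, 0.192, 142, -304, 35, -0.9],
    [0, 0, 0.192, 142, -304, 35, -0.9],
    [0, 0, 0.192, 142, -304, 35, -0.9],
    [0, 0, 0.192, 142, -304, 35, -0.9],
    [0, 0, 0.192, 142, -304, 35, -0.9]
  ]
}}

```text
time: 12.28
ee_pos: [0.5716, 0.1535, 0.1402]
eef_rot: [0.998, -0.058, 0.0, 0.0]
ft_force: [0.6, 0.2, -1.4]
width: 0.0107
grip_force: 40.0
```

```bash
python3 -c "
from h import *
print(r.read_state()['ee_pos'],r.read_state()['width'])
x,y=rk(-1,-78)
go((x,y,70,-6.6),(x,y,41,-6.6))"
```

```text
[0.5715978  0.15350233 0.14017931] 0.010707036286628367
[570.9, 155.1, 70, -6.6] -> [0.0004, -0.0008, -0.0018] [-0.9, -1.5, 70.2]
[570.9, 155.1, 41, -6.6] -> [0.0004, -0.0008, -0.0018] [-1.0, -1.5, 99.2]
```

{"fn": "apply_moves", "kwargs": {
  "steps": [
    [0, 0, 0, -1, -1.5, 35, -0.9],
    [0, 0, 0, -1, -1.5, 60, -0.9],
    [0, 0, 0, -1, -1.5, 75, -0.9],
    [0, 0, 0, -1, -1.5, 88, -0.9],
    [0, 0, 0, -1, -1.5, 98, -0.9],
    [0, 0, 0, -1, -1.5, 103, -0.9],
    [0, 0, 0, -1, -1.5, 103, -0.9],
    [0, 0, 0, -1, -1.5, 103, -0.35],
    [0, 0, 0, -1, -1.5, 103, -0.35],
    [0, 0, 0, -1, -1.5, 103, -0.35],
    [0, 0, 0, -1, -1.5, 103, -0.35],
    [0, 0, 0, -1, -1.5, 103, -0.35],
    [0, 0, 0, -1, -1.5, 80, -0.35],
    [0, 0, 0, -1, -1.5, 40, -0.35],
    [0, 0, 0, -1, -1.5, 0, -0.35],
    [0, 0, 0, -1, -1.5, -40, -0.3],
    [0, 0, 0, -1, -1.5, -60, -0.2],
    [0, 0, 0, -1, -1.5, -60, -0.2],
    [0, 0, 0, -1, -1.5, -60, -0.2]
  ]
}}

```text
time: 13.87
ee_pos: [0.571, 0.1566, 0.2007]
eef_rot: [0.998, -0.058, 0.001, -0.0]
ft_force: [-0.3, -0.5, 0.2]
width: 0.0343
grip_force: 0.0
```

```bash
cat >> h.py <<'E'
def slot(c,y0,half):
    P=cloud(c)*1000; m=(c['z_map']>0); Q=P[...,:2]-C; lx=Q@EX; ly=Q@EY-y0
    for lo,hi in((-half,-30),(-22,0),(0,22),(30,half)):
        k=m&(lx>lo)&(lx<hi)&(abs(ly)<10)&(P[...,2]>5)&(P[...,2]<75)
        print('slot',y0,(lo,hi),k.sum(),'top z',np.percentile(P[k][:,2],95).round(1) if k.any() else None,end='; ')
    k=m&(abs(lx)<half+1)&(abs(ly)<12)&(P[...,2]>32)&(P[...,2]<75); print('x>32mm',np.percentile(lx[k],[1,99]).round(1) if k.any() else None)
E
python3 -c "
from h import *
c=snap('wrist','w3'); slot(c,-78,71)
go((598.6,-267,150,6.7),(598.6,-267,100,6.7))"
```

```text
slot -78 (-71, -30) 717 top z 50.3; slot -78 (-22, 0) 429 top z 47.4; slot -78 (0, 22) 451 top z 47.4; slot -78 (30, 71) 943 top z 52.7; x>32mm [-71.8  71.3]
[598.6, -267, 150, 6.7] -> [0.0004, 0.0, -0.2323] [76.9, 417.1, 49.3]
[598.6, -267, 100, 6.7] -> [0.0004, 0.0, -0.2323] [76.9, 417.1, 99.3]
```

{"fn": "apply_moves", "kwargs": {
  "steps": [
    [0, 0, -0.232, 77, 417, 50, -0.2],
    [0, 0, -0.232, 77, 417, 50, -0.2],
    [0, 0, -0.232, 77, 417, 50, -0.2],
    [0, 0, -0.232, 77, 417, 50, -0.2],
    [0, 0, -0.232, 77, 417, 50, -0.2],
    [0, 0, -0.232, 77, 417, 50, -0.2],
    [0, 0, -0.232, 77, 417, 50, -0.2],
    [0, 0, -0.232, 77, 417, 50, -0.2],
    [0, 0, -0.232, 77, 417, 50, -0.2],
    [0, 0, -0.232, 77, 417, 50, -0.2],
    [0, 0, -0.232, 77, 417, 100, -0.2],
    [0, 0, -0.232, 77, 417, 100, -0.2],
    [0, 0, -0.232, 77, 417, 100, -0.2],
    [0, 0, -0.232, 77, 417, 100, -0.2]
  ]
}}

```text
time: 15.08
ee_pos: [0.5985, -0.2651, 0.0985]
eef_rot: [0.998, 0.059, -0.001, -0.001]
ft_force: [-0.6, 1.1, 0.8]
width: 0.0348
grip_force: 0.0
```

```bash
python3 -c "
from h import *
print(r.read_state()['ee_pos'])
go((598.6,-267,4,6.7))"
```

```text
[ 0.5984791  -0.26510773  0.09846112]
[598.6, -267, 4, 6.7] -> [-0.0022, 0.0021, 0.0011] [0.1, 2.1, 94.5]
```

{"fn": "apply_moves", "kwargs": {
  "steps": [
    [0, 0, 0, 0, 1, 35, -0.2],
    [0, 0, 0, 0, 1, 65, -0.2],
    [0, 0, 0, 0, 1, 85, -0.2],
    [0, 0, 0, 0, 1, 95, -0.2],
    [0, 0, 0, 0, 1, 95, -0.2],
    [0, 0, 0, 0, 1, 95, -0.9],
    [0, 0, 0, 0, 1, 95, -0.9],
    [0, 0, 0, 0, 1, 95, -0.9],
    [0, 0, 0, 0, 1, 95, -0.9],
    [0, 0, 0, 0, 1, 95, -0.9],
    [0, 0, 0, 0, 1, 95, -0.9],
    [0, 0, 0, 0, 1, 95, -0.9],
    [0, 0, 0, 0, 1, 75, -0.9],
    [0, 0, 0, 0, 1, 45, -0.9],
    [0, 0, 0, 0, 1, 5, -0.9],
    [0, 0, 0, 0, 1, -35, -0.9],
    [0, 0, 0, 0, 1, -75, -0.9],
    [0, 0, 0, 0, 1, -75, -0.9],
    [0, 0, 0, 0, 1, -75, -0.9]
  ]
}}

```text
time: 16.67
ee_pos: [0.6003, -0.2681, 0.1773]
eef_rot: [0.998, 0.058, 0.002, 0.001]
ft_force: [-0.1, 0.1, -2.0]
width: 0.0111
grip_force: 40.0
```

```bash
python3 -c "
from h import *
held(r.camera('wrist'))
x,y=rk(0,78)
go((x,y,140,-6.6))"
```

```text
held: end x 53.8 head y 1.9 w 21.3 head top z -17.2 n 2132
shank top z -13.6 y 1.5
[589.9, 310.0, 140, -6.6] -> [0.0005, -0.0006, 0.2319] [58.1, -574.9, 34.5]
```

{"fn": "apply_moves", "kwargs": {
  "steps": [
    [0, 0, 0.232, 58, -575, 0, -0.9],
    [0, 0, 0.232, 58, -575, 0, -0.9],
    [0, 0, 0.232, 58, -575, 0, -0.9],
    [0, 0, 0.232, 58, -575, 0, -0.9],
    [0, 0, 0.232, 58, -575, 0, -0.9],
    [0, 0, 0.232, 58, -575, 0, -0.9],
    [0, 0, 0.232, 58, -575, 0, -0.9],
    [0, 0, 0.232, 58, -575, 0, -0.9],
    [0, 0, 0.232, 58, -575, 0, -0.9],
    [0, 0, 0.232, 58, -575, 0, -0.9],
    [0, 0, 0.232, 58, -575, 0, -0.9],
    [0, 0, 0.232, 58, -575, 0, -0.9],
    [0, 0, 0.232, 58, -575, 0, -0.9],
    [0, 0, 0.232, 58, -575, 0, -0.9],
    [0, 0, 0.232, 58, -575, 35, -0.9],
    [0, 0, 0.232, 58, -575, 35, -0.9],
    [0, 0, 0.232, 58, -575, 35, -0.9],
    [0, 0, 0.232, 58, -575, 35, -0.9],
    [0, 0, 0.232, 58, -575, 35, -0.9]
  ]
}}

```text
time: 18.3
ee_pos: [0.5907, 0.309, 0.1405]
eef_rot: [0.998, -0.059, 0.001, 0.0]
ft_force: [-0.0, 0.1, -0.7]
width: 0.0107
grip_force: 40.0
```

```bash
python3 -c "
from h import *
s=r.read_state();print(s['ee_pos'],s['width'])
held(r.camera('wrist'))
x,y=rk(-1,78)
go((x,y,19,-6.6))"
```

```text
[0.59065208 0.30895409 0.14054786] 0.010746934825386061
held: end x 52.8 head y 1.4 w 21.3 head top z -14.0 n 2083
shank top z -10.5 y 0.9
[588.9, 310.1, 19, -6.6] -> [-0.0005, -0.0017, -0.0019] [-2.1, -0.6, 121.9]
```

{"fn": "apply_moves", "kwargs": {
  "steps": [
    [0, 0, 0, -2, -0.6, 35, -0.9],
    [0, 0, 0, -2, -0.6, 60, -0.9],
    [0, 0, 0, -2, -0.6, 75, -0.9],
    [0, 0, 0, -2, -0.6, 90, -0.9],
    [0, 0, 0, -2, -0.6, 105, -0.9],
    [0, 0, 0, -2, -0.6, 114, -0.9],
    [0, 0, 0, -2, -0.6, 120, -0.9],
    [0, 0, 0, -2, -0.6, 120, -0.35],
    [0, 0, 0, -2, -0.6, 120, -0.35],
    [0, 0, 0, -2, -0.6, 120, -0.35],
    [0, 0, 0, -2, -0.6, 120, -0.35],
    [0, 0, 0, -2, -0.6, 120, -0.35],
    [0, 0, 0, -2, -0.6, 100, -0.35],
    [0, 0, 0, -2, -0.6, 60, -0.35],
    [0, 0, 0, -2, -0.6, 20, -0.35],
    [0, 0, 0, -2, -0.6, -20, -0.3],
    [0, 0, 0, -2, -0.6, -60, -0.2],
    [0, 0, 0, -2, -0.6, -60, -0.2],
    [0, 0, 0, -2, -0.6, -60, -0.2]
  ]
}}

```text
time: 19.93
ee_pos: [0.5889, 0.312, 0.2031]
eef_rot: [0.998, -0.058, 0.003, -0.001]
ft_force: [0.0, -0.5, -1.1]
width: 0.0343
grip_force: 0.0
```

```bash
python3 -c "
from h import *
c=snap('wrist','w4'); slot(c,78,58)
go((450.2,-262,150,16.5),(450.2,-262,100,16.5))"
```

```text
slot 78 (-58, -30) 452 top z 31.0; slot 78 (-22, 0) 396 top z 27.6; slot 78 (0, 22) 419 top z 27.4; slot 78 (30, 58) 530 top z 32.0; x>32mm [-57.6  58.3]
[450.2, -262, 150, 16.5] -> [-0.0005, -0.002, -0.4032] [-71.2, 585.3, 49.9]
[450.2, -262, 100, 16.5] -> [-0.0005, -0.002, -0.4032] [-71.2, 585.3, 99.9]
```

In the slot. Next is medium B.

{"fn": "apply_moves", "kwargs": {
  "steps": [
    [0, 0, -0.403, -71, 585, 50, -0.2],
    [0, 0, -0.403, -71, 585, 50, -0.2],
    [0, 0, -0.403, -71, 585, 50, -0.2],
    [0, 0, -0.403, -71, 585, 50, -0.2],
    [0, 0, -0.403, -71, 585, 50, -0.2],
    [0, 0, -0.403, -71, 585, 50, -0.2],
    [0, 0, -0.403, -71, 585, 50, -0.2],
    [0, 0, -0.403, -71, 585, 50, -0.2],
    [0, 0, -0.403, -71, 585, 50, -0.2],
    [0, 0, -0.403, -71, 585, 50, -0.2],
    [0, 0, -0.403, -71, 585, 50, -0.2],
    [0, 0, -0.403, -71, 585, 50, -0.2],
    [0, 0, -0.403, -71, 585, 50, -0.2],
    [0, 0, -0.403, -71, 585, 50, -0.2],
    [0, 0, -0.403, -71, 585, 100, -0.2],
    [0, 0, -0.403, -71, 585, 100, -0.2],
    [0, 0, -0.403, -71, 585, 100, -0.2],
    [0, 0, -0.403, -71, 585, 100, -0.2],
    [0, 0, -0.403, -71, 585, 100, -0.2]
  ]
}}

```text
time: 21.57
ee_pos: [0.4512, -0.2607, 0.1008]
eef_rot: [0.989, 0.145, 0.001, 0.0]
ft_force: [1.0, 1.1, 0.5]
width: 0.0346
grip_force: 0.0
```

```bash
python3 -c "
from h import *
print(r.read_state()['ee_pos'])
c=snap('wrist','w5');P=cloud(c);h=P[:,:,2];b=(P[:,:,0]>.38)&(P[:,:,0]<.7)&(P[:,:,1]<-.2)&(P[:,:,1]>-.4)
comps(c,(h>.006)&(h<.025)&b,.0095,'tall',100)
go((450.2,-262,4,16.5))"
```

```text
[ 0.45121154 -0.26074385  0.10077247]
tall 2945 [472.  58.] mid [ 590.  -350.2] dims [22.4 80.1] yaw 0.6
tall 2467 [287. 212.] mid [ 449.9 -264.3] dims [ 21.2 109.1] yaw 16.9
tall 1337 [380. 230.] mid [ 449.4 -337.6] dims [21.7 77.1] yaw 7.1
[450.2, -262, 4, 16.5] -> [0.0012, -0.0016, 0.0021] [-1.6, 0.5, 97.0]
```

{"fn": "apply_moves", "kwargs": {
  "steps": [
    [0, 0, 0, -1, 1, 35, -0.2],
    [0, 0, 0, -1, 1, 65, -0.2],
    [0, 0, 0, -1, 1, 85, -0.2],
    [0, 0, 0, -1, 1, 96, -0.2],
    [0, 0, 0, -1, 1, 97, -0.2],
    [0, 0, 0, -1, 1, 97, -0.9],
    [0, 0, 0, -1, 1, 97, -0.9],
    [0, 0, 0, -1, 1, 97, -0.9],
    [0, 0, 0, -1, 1, 97, -0.9],
    [0, 0, 0, -1, 1, 97, -0.9],
    [0, 0, 0, -1, 1, 97, -0.9],
    [0, 0, 0, -1, 1, 97, -0.9],
    [0, 0, 0, -1, 1, 75, -0.9],
    [0, 0, 0, -1, 1, 45, -0.9],
    [0, 0, 0, -1, 1, 5, -0.9],
    [0, 0, 0, -1, 1, -35, -0.9],
    [0, 0, 0, -1, 1, -75, -0.9],
    [0, 0, 0, -1, 1, -75, -0.9],
    [0, 0, 0, -1, 1, -75, -0.9],
    [0, 0, 0, -1, 1, -75, -0.9]
  ]
}}

```text
time: 23.28
ee_pos: [0.4489, -0.2631, 0.1739]
eef_rot: [0.99, 0.143, -0.0, -0.0]
ft_force: [-0.6, -0.1, -1.1]
width: 0.0106
grip_force: 40.0
```

```bash
python3 -c "
from h import *
held(r.camera('wrist'))
x,y=rk(0,78)
go((x,y,175,-6.6))"
```

```text
held: end x 54.8 head y 1.0 w 21.4 head top z -17.3 n 2264
shank top z -13.9 y 1.2
[589.9, 310.0, 175, -6.6] -> [-0.0012, 0.0018, 0.4029] [298.2, -509.2, -1.5]
```

{"fn": "apply_moves", "kwargs": {
  "steps": [
    [0, 0, 0.403, 298, -509, 0, -0.9],
    [0, 0, 0.403, 298, -509, 0, -0.9],
    [0, 0, 0.403, 298, -509, 0, -0.9],
    [0, 0, 0.403, 298, -509, 0, -0.9],
    [0, 0, 0.403, 298, -509, 0, -0.9],
    [0, 0, 0.403, 298, -509, 0, -0.9],
    [0, 0, 0.403, 298, -509, 0, -0.9],
    [0, 0, 0.403, 298, -509, 0, -0.9],
    [0, 0, 0.403, 298, -509, 0, -0.9],
    [0, 0, 0.403, 298, -509, 0, -0.9],
    [0, 0, 0.403, 298, -509, 0, -0.9],
    [0, 0, 0.403, 298, -509, 0, -0.9],
    [0, 0, 0.403, 298, -509, 0, -0.9],
    [0, 0, 0.403, 298, -509, 0, -0.9],
    [0, 0, 0.403, 298, -509, 0, -0.9],
    [0, 0, 0.403, 298, -509, 30, -0.9],
    [0, 0, 0.403, 298, -509, 35, -0.9],
    [0, 0, 0.403, 298, -509, 35, -0.9],
    [0, 0, 0.403, 298, -509, 35, -0.9],
    [0, 0, 0.403, 298, -509, 35, -0.9]
  ]
}}

```text
time: 25.0
ee_pos: [0.5912, 0.3084, 0.1404]
eef_rot: [0.998, -0.058, 0.0, 0.0]
ft_force: [-0.0, 0.4, -1.5]
width: 0.0105
grip_force: 40.0
```

```bash
python3 -c "
from h import *
s=r.read_state();print(s['ee_pos'],s['width'])
held(r.camera('wrist'))
x,y=rk(-1.5,78)
go((x,y,39,-6.6))"
```

```text
[0.59115627 0.30839221 0.14038634] 0.010472558271911446
held: end x 54.8 head y 0.9 w 21.8 head top z -16.0 n 2251
shank top z -12.5 y 0.9
[588.4, 310.2, 39, -6.6] -> [-0.0003, -0.0014, -0.0015] [-3.2, -1.2, 101.7]
```

{"fn": "apply_moves", "kwargs": {
  "steps": [
    [0, 0, 0, -3, -1, 35, -0.9],
    [0, 0, 0, -3, -1, 60, -0.9],
    [0, 0, 0, -3, -1, 75, -0.9],
    [0, 0, 0, -3, -1, 88, -0.9],
    [0, 0, 0, -3, -1, 97, -0.9],
    [0, 0, 0, -3, -1, 102, -0.9],
    [0, 0, 0, -3, -1, 102, -0.9],
    [0, 0, 0, -3, -1, 102, -0.35],
    [0, 0, 0, -3, -1, 102, -0.35],
    [0, 0, 0, -3, -1, 102, -0.35],
    [0, 0, 0, -3, -1, 102, -0.35],
    [0, 0, 0, -3, -1, 102, -0.35],
    [0, 0, 0, -3, -1, 80, -0.35],
    [0, 0, 0, -3, -1, 40, -0.35],
    [0, 0, 0, -3, -1, 0, -0.35],
    [0, 0, 0, -3, -1, -40, -0.3],
    [0, 0, 0, -3, -1, -60, -0.2],
    [0, 0, 0, -3, -1, -60, -0.2],
    [0, 0, 0, -3, -1, -60, -0.2]
  ]
}}

```text
time: 26.63
ee_pos: [0.5882, 0.3112, 0.201]
eef_rot: [0.998, -0.058, 0.001, -0.001]
ft_force: [0.5, 0.5, -0.9]
width: 0.0342
grip_force: 0.0
```

```bash
python3 -c "
from h import *
c=snap('wrist','w6'); slot(c,78,58)
go((590,-348.3,150,0.4),(590,-348.3,100,0.4))"
```

```text
slot 78 (-58, -30) 465 top z 51.8; slot 78 (-22, 0) 422 top z 48.1; slot 78 (0, 22) 449 top z 48.2; slot 78 (30, 58) 587 top z 52.7; x>32mm [-50.6  58.3]
[590, -348.3, 150, 0.4] -> [0.0004, -0.0002, -0.1222] [78.1, 654.2, 49.5]
[590, -348.3, 100, 0.4] -> [0.0004, -0.0002, -0.1222] [78.1, 654.2, 99.5]
```

{"fn": "apply_moves", "kwargs": {
  "steps": [
    [0, 0, -0.122, 78, 654, 50, -0.2],
    [0, 0, -0.122, 78, 654, 50, -0.2],
    [0, 0, -0.122, 78, 654, 50, -0.2],
    [0, 0, -0.122, 78, 654, 50, -0.2],
    [0, 0, -0.122, 78, 654, 50, -0.2],
    [0, 0, -0.122, 78, 654, 50, -0.2],
    [0, 0, -0.122, 78, 654, 50, -0.2],
    [0, 0, -0.122, 78, 654, 50, -0.2],
    [0, 0, -0.122, 78, 654, 50, -0.2],
    [0, 0, -0.122, 78, 654, 50, -0.2],
    [0, 0, -0.122, 78, 654, 50, -0.2],
    [0, 0, -0.122, 78, 654, 50, -0.2],
    [0, 0, -0.122, 78, 654, 50, -0.2],
    [0, 0, -0.122, 78, 654, 50, -0.2],
    [0, 0, -0.122, 78, 654, 50, -0.2],
    [0, 0, -0.122, 78, 654, 100, -0.2],
    [0, 0, -0.122, 78, 654, 100, -0.2],
    [0, 0, -0.122, 78, 654, 100, -0.2],
    [0, 0, -0.122, 78, 654, 100, -0.2],
    [0, 0, -0.122, 78, 654, 100, -0.2]
  ]
}}

```text
time: 28.35
ee_pos: [0.5909, -0.3459, 0.1002]
eef_rot: [1.0, 0.004, 0.0, -0.0]
ft_force: [0.9, 0.3, 0.5]
width: 0.0347
grip_force: 0.0
```

```bash
python3 -c "
from h import *
print(r.read_state()['ee_pos'])
go((590,-348.3,4,0.4))"
```

```text
[ 0.59086375 -0.34590065  0.10021756]
[590, -348.3, 4, 0.4] -> [-0.001, -0.0007, 0.0017] [-1.0, 2.5, 96.2]
```

{"fn": "apply_moves", "kwargs": {
  "steps": [
    [0, 0, 0, -1, 2, 35, -0.2],
    [0, 0, 0, -1, 2, 65, -0.2],
    [0, 0, 0, -1, 2, 85, -0.2],
    [0, 0, 0, -1, 2, 95, -0.2],
    [0, 0, 0, -1, 2, 96, -0.2],
    [0, 0, 0, -1, 2, 96, -0.9],
    [0, 0, 0, -1, 2, 96, -0.9],
    [0, 0, 0, -1, 2, 96, -0.9],
    [0, 0, 0, -1, 2, 96, -0.9],
    [0, 0, 0, -1, 2, 96, -0.9],
    [0, 0, 0, -1, 2, 96, -0.9],
    [0, 0, 0, -1, 2, 96, -0.9],
    [0, 0, 0, -1, 2, 75, -0.9],
    [0, 0, 0, -1, 2, 45, -0.9],
    [0, 0, 0, -1, 2, 5, -0.9],
    [0, 0, 0, -1, 2, -35, -0.9],
    [0, 0, 0, -1, 2, -75, -0.9],
    [0, 0, 0, -1, 2, -75, -0.9],
    [0, 0, 0, -1, 2, -75, -0.9],
    [0, 0, 0, -1, 2, -75, -0.9]
  ]
}}

```text
time: 30.02
ee_pos: [0.5885, -0.3498, 0.1737]
eef_rot: [1.0, 0.003, -0.001, -0.0]
ft_force: [-0.1, -0.3, -1.8]
width: 0.0105
grip_force: 40.0
```

```bash
python3 -c "
from h import *
held(r.camera('wrist'))
x,y=rk(0,0)
go((x,y,175,-6.6))"
```

```text
held: end x 41.5 head y 1.0 w 21.7 head top z -16.3 n 1462
shank top z -16.6 y 0.9
[580.9, 232.5, 175, -6.6] -> [-0.001, 0.0026, 0.1219] [-3.3, -582.2, -1.6]
```

{"fn": "apply_moves", "kwargs": {
  "steps": [
    [0, 0, 0.122, -3, -582, 0, -0.9],
    [0, 0, 0.122, -3, -582, 0, -0.9],
    [0, 0, 0.122, -3, -582, 0, -0.9],
    [0, 0, 0.122, -3, -582, 0, -0.9],
    [0, 0, 0.122, -3, -582, 0, -0.9],
    [0, 0, 0.122, -3, -582, 0, -0.9],
    [0, 0, 0.122, -3, -582, 0, -0.9],
    [0, 0, 0.122, -3, -582, 0, -0.9],
    [0, 0, 0.122, -3, -582, 0, -0.9],
    [0, 0, 0.122, -3, -582, 0, -0.9],
    [0, 0, 0.122, -3, -582, 0, -0.9],
    [0, 0, 0.122, -3, -582, 0, -0.9],
    [0, 0, 0.122, -3, -582, 0, -0.9],
    [0, 0, 0.122, -3, -582, 0, -0.9],
    [0, 0, 0.122, -3, -582, 0, -0.9],
    [0, 0, 0.122, -3, -582, 30, -0.9],
    [0, 0, 0.122, -3, -582, 35, -0.9],
    [0, 0, 0.122, -3, -582, 35, -0.9],
    [0, 0, 0.122, -3, -582, 35, -0.9],
    [0, 0, 0.122, -3, -582, 35, -0.9]
  ]
}}

```text
time: 31.73
ee_pos: [0.5825, 0.2316, 0.1402]
eef_rot: [0.998, -0.058, 0.0, -0.0]
ft_force: [-0.5, 0.4, -0.5]
width: 0.0107
grip_force: 40.0
```

```bash
python3 -c "
from h import *
s=r.read_state();print(s['ee_pos'],s['width'])
held(r.camera('wrist'))
x,y=rk(-1,0)
go((x,y,19,-6.6))"
```

```text
[0.58249012 0.23158766 0.14022093] 0.01072728973382402
held: end x 41.1 head y 0.9 w 21.7 head top z -15.1 n 1438
shank top z -15.3 y 0.8
[579.9, 232.6, 19, -6.6] -> [-0.0004, -0.0011, -0.001] [-3.0, -0.5, 121.6]
```

{"fn": "apply_moves", "kwargs": {
  "steps": [
    [0, 0, 0, -2.5, -0.5, 35, -0.9],
    [0, 0, 0, -2.5, -0.5, 60, -0.9],
    [0, 0, 0, -2.5, -0.5, 75, -0.9],
    [0, 0, 0, -2.5, -0.5, 90, -0.9],
    [0, 0, 0, -2.5, -0.5, 105, -0.9],
    [0, 0, 0, -2.5, -0.5, 114, -0.9],
    [0, 0, 0, -2.5, -0.5, 120, -0.9],
    [0, 0, 0, -2.5, -0.5, 120, -0.35],
    [0, 0, 0, -2.5, -0.5, 120, -0.35],
    [0, 0, 0, -2.5, -0.5, 120, -0.35],
    [0, 0, 0, -2.5, -0.5, 120, -0.35],
    [0, 0, 0, -2.5, -0.5, 120, -0.35],
    [0, 0, 0, -2.5, -0.5, 100, -0.35],
    [0, 0, 0, -2.5, -0.5, 60, -0.35],
    [0, 0, 0, -2.5, -0.5, 20, -0.35],
    [0, 0, 0, -2.5, -0.5, -20, -0.3],
    [0, 0, 0, -2.5, -0.5, -60, -0.2],
    [0, 0, 0, -2.5, -0.5, -60, -0.2],
    [0, 0, 0, -2.5, -0.5, -60, -0.2]
  ]
}}

```text
time: 33.37
ee_pos: [0.5809, 0.2337, 0.2028]
eef_rot: [0.998, -0.058, 0.003, -0.001]
ft_force: [0.4, -0.1, -0.3]
width: 0.0342
grip_force: 0.0
```

```bash
python3 -c "
from h import *
c=snap('wrist','w7'); slot(c,0,45)
go((448,-336.5,150,7.2),(448,-336.5,100,7.2))"
```

```text
slot 0 (-45, -30) 232 top z 31.4; slot 0 (-22, 0) 390 top z 27.2; slot 0 (0, 22) 409 top z 27.7; slot 0 (30, 45) 255 top z 59.4; x>32mm [-45.   45.9]
[448, -336.5, 150, 7.2] -> [-0.0003, -0.002, -0.241] [-65.7, 580.9, 50.1]
[448, -336.5, 100, 7.2] -> [-0.0003, -0.002, -0.241] [-65.8, 581.0, 100.1]
```

{"fn": "apply_moves", "kwargs": {
  "steps": [
    [0, 0, -0.241, -66, 581, 50, -0.2],
    [0, 0, -0.241, -66, 581, 50, -0.2],
    [0, 0, -0.241, -66, 581, 50, -0.2],
    [0, 0, -0.241, -66, 581, 50, -0.2],
    [0, 0, -0.241, -66, 581, 50, -0.2],
    [0, 0, -0.241, -66, 581, 50, -0.2],
    [0, 0, -0.241, -66, 581, 50, -0.2],
    [0, 0, -0.241, -66, 581, 50, -0.2],
    [0, 0, -0.241, -66, 581, 50, -0.2],
    [0, 0, -0.241, -66, 581, 50, -0.2],
    [0, 0, -0.241, -66, 581, 50, -0.2],
    [0, 0, -0.241, -66, 581, 50, -0.2],
    [0, 0, -0.241, -66, 581, 50, -0.2],
    [0, 0, -0.241, -66, 581, 50, -0.2],
    [0, 0, -0.241, -66, 581, 50, -0.2],
    [0, 0, -0.241, -66, 581, 100, -0.2],
    [0, 0, -0.241, -66, 581, 100, -0.2],
    [0, 0, -0.241, -66, 581, 100, -0.2],
    [0, 0, -0.241, -66, 581, 100, -0.2]
  ]
}}

```text
time: 35.0
ee_pos: [0.4471, -0.3357, 0.0993]
eef_rot: [0.998, 0.063, -0.001, -0.001]
ft_force: [-0.3, 0.3, 1.1]
width: 0.0351
grip_force: 0.0
```

```bash
python3 -c "
from h import *
print(r.read_state()['ee_pos'])
c=snap('wrist','w8');P=cloud(c);h=P[:,:,2];b=(P[:,:,0]>.38)&(P[:,:,0]<.7)&(P[:,:,1]<-.2)&(P[:,:,1]>-.4)
comps(c,(h>.006)&(h<.025)&b,.0095,'tall',100)
go((448,-336.5,4,7.2))"
```

```text
[ 0.44713309 -0.33567936  0.09934893]
tall 2033 [286. 214.] mid [ 445.6 -337.8] dims [22. 84.] yaw 6.8
[448, -336.5, 4, 7.2] -> [0.0001, -0.0003, 0.0013] [0.0, 0.4, 96.5]
```

{"fn": "apply_moves", "kwargs": {
  "steps": [
    [0, 0, 0, 0, 0.5, 35, -0.2],
    [0, 0, 0, 0, 0.5, 65, -0.2],
    [0, 0, 0, 0, 0.5, 85, -0.2],
    [0, 0, 0, 0, 0.5, 95, -0.2],
    [0, 0, 0, 0, 0.5, 96, -0.2],
    [0, 0, 0, 0, 0.5, 96, -0.9],
    [0, 0, 0, 0, 0.5, 96, -0.9],
    [0, 0, 0, 0, 0.5, 96, -0.9],
    [0, 0, 0, 0, 0.5, 96, -0.9],
    [0, 0, 0, 0, 0.5, 96, -0.9],
    [0, 0, 0, 0, 0.5, 96, -0.9],
    [0, 0, 0, 0, 0.5, 96, -0.9],
    [0, 0, 0, 0, 0.5, 75, -0.9],
    [0, 0, 0, 0, 0.5, 45, -0.9],
    [0, 0, 0, 0, 0.5, 5, -0.9],
    [0, 0, 0, 0, 0.5, -35, -0.9],
    [0, 0, 0, 0, 0.5, -75, -0.9],
    [0, 0, 0, 0, 0.5, -75, -0.9],
    [0, 0, 0, 0, 0.5, -75, -0.9],
    [0, 0, 0, 0, 0.5, -75, -0.9]
  ]
}}

```text
time: 36.72
ee_pos: [0.4469, -0.337, 0.1739]
eef_rot: [0.998, 0.063, -0.0, -0.0]
ft_force: [-0.9, -0.3, -2.5]
width: 0.0108
grip_force: 40.0
```

```bash
python3 -c "
from h import *
held(r.camera('wrist'))
x,y=rk(0,0)
go((x,y,175,-6.6))"
```

```text
held: end x 39.9 head y 1.2 w 21.7 head top z -16.3 n 1378
shank top z -16.8 y 1.3
[580.9, 232.5, 175, -6.6] -> [-0.0012, 0.0019, 0.2409] [204.6, -548.0, -1.5]
```

{"fn": "apply_moves", "kwargs": {
  "steps": [
    [0, 0, 0.241, 204, -548, 0, -0.9],
    [0, 0, 0.241, 204, -548, 0, -0.9],
    [0, 0, 0.241, 204, -548, 0, -0.9],
    [0, 0, 0.241, 204, -548, 0, -0.9],
    [0, 0, 0.241, 204, -548, 0, -0.9],
    [0, 0, 0.241, 204, -548, 0, -0.9],
    [0, 0, 0.241, 204, -548, 0, -0.9],
    [0, 0, 0.241, 204, -548, 0, -0.9],
    [0, 0, 0.241, 204, -548, 0, -0.9],
    [0, 0, 0.241, 204, -548, 0, -0.9],
    [0, 0, 0.241, 204, -548, 0, -0.9],
    [0, 0, 0.241, 204, -548, 0, -0.9],
    [0, 0, 0.241, 204, -548, 0, -0.9],
    [0, 0, 0.241, 204, -548, 0, -0.9],
    [0, 0, 0.241, 204, -548, 0, -0.9],
    [0, 0, 0.241, 204, -548, 30, -0.9],
    [0, 0, 0.241, 204, -548, 35, -0.9],
    [0, 0, 0.241, 204, -548, 35, -0.9],
    [0, 0, 0.241, 204, -548, 35, -0.9],
    [0, 0, 0.241, 204, -548, 35, -0.9]
  ]
}}

```text
time: 38.43
ee_pos: [0.5814, 0.2314, 0.1403]
eef_rot: [0.998, -0.058, 0.0, -0.0]
ft_force: [-0.3, -0.1, -1.1]
width: 0.0104
grip_force: 40.0
```

```bash
python3 -c "
from h import *
s=r.read_state();print(s['ee_pos'],s['width'])
held(r.camera('wrist'))
x,y=rk(0,0)
go((x,y,39,-6.6))"
```

```text
[0.58142591 0.23144224 0.1403193 ] 0.01041540638604957
held: end x 39.6 head y 1.2 w 21.2 head top z -15.2 n 1365
shank top z -15.4 y 0.8
[580.9, 232.5, 39, -6.6] -> [-0.0003, -0.0012, -0.001] [-0.9, -0.8, 101.6]
```

{"fn": "apply_moves", "kwargs": {
  "steps": [
    [0, 0, 0, -0.5, -0.8, 35, -0.9],
    [0, 0, 0, -0.5, -0.8, 60, -0.9],
    [0, 0, 0, -0.5, -0.8, 75, -0.9],
    [0, 0, 0, -0.5, -0.8, 88, -0.9],
    [0, 0, 0, -0.5, -0.8, 97, -0.9],
    [0, 0, 0, -0.5, -0.8, 101, -0.9],
    [0, 0, 0, -0.5, -0.8, 101, -0.9],
    [0, 0, 0, -0.5, -0.8, 101, -0.35],
    [0, 0, 0, -0.5, -0.8, 101, -0.35],
    [0, 0, 0, -0.5, -0.8, 101, -0.35],
    [0, 0, 0, -0.5, -0.8, 101, -0.35],
    [0, 0, 0, -0.5, -0.8, 101, -0.35],
    [0, 0, 0, -0.5, -0.8, 80, -0.35],
    [0, 0, 0, -0.5, -0.8, 40, -0.35],
    [0, 0, 0, -0.5, -0.8, 0, -0.35],
    [0, 0, 0, -0.5, -0.8, -40, -0.3],
    [0, 0, 0, -0.5, -0.8, -60, -0.2],
    [0, 0, 0, -0.5, -0.8, -60, -0.2],
    [0, 0, 0, -0.5, -0.8, -60, -0.2]
  ]
}}

```text
time: 40.07
ee_pos: [0.5812, 0.2333, 0.2009]
eef_rot: [0.998, -0.058, 0.001, -0.0]
ft_force: [0.1, 0.1, -1.0]
width: 0.0344
grip_force: 0.0
```

```bash
python3 -c "
from h import *
c=snap('wrist','w9'); slot(c,0,45); slot(c,-78,71); slot(c,78,58)
c=snap('side','s2'); P=cloud(c); h=P[:,:,2]
comps(c,(h>.005)&(h<.03)&(P[:,:,0]>.3)&(P[:,:,0]<.75)&(P[:,:,1]>-.4)&(P[:,:,1]<.05),.009,'tall',60)
go((600,-35,250,4))
"
```

```text
slot 0 (-45, -30) 278 top z 52.0; slot 0 (-22, 0) 409 top z 48.0; slot 0 (0, 22) 418 top z 48.2; slot 0 (30, 45) 310 top z 52.3; x>32mm [-39.7  45.9]
slot -78 (-71, -30) 733 top z 50.3; slot -78 (-22, 0) 598 top z 47.3; slot -78 (0, 22) 560 top z 47.2; slot -78 (30, 71) 931 top z 53.1; x>32mm [-69.9  71.5]
slot 78 (-58, -30) 570 top z 51.5; slot 78 (-22, 0) 558 top z 47.9; slot 78 (0, 22) 554 top z 48.0; slot 78 (30, 58) 673 top z 59.0; x>32mm [-50.5  58.5]
tall 386 [275. 244.] mid [519.2 -36.9] dims [ 21.2 299.6] yaw 4.1
tall 99 [360. 263.] mid [ 742.2 -164.9] dims [22.7 67. ] yaw -71.0
tall 77 [217. 286.] mid [ 322.9 -171.6] dims [23.7 44.5] yaw 3.4
tall 105 [380. 304.] mid [ 742.  -317.1] dims [27.6 44.3] yaw 78.4
tall 75 [223. 350.] mid [ 316.1 -377.2] dims [23.  28.9] yaw -6.4
[600, -35, 250, 4] -> [0.0009, 0.0014, -0.185] [50.4, 263.5, -51.5]
```

View pics/w9.png

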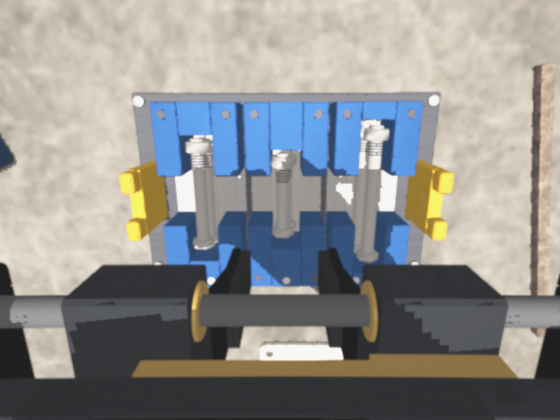

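All six bolts lie in their slots: mediums left at (200,190), shorts centre at (285,195), longs right at (370,190). The bar is still at x≈540 on the right, so I'll fetch it.

```bash
python3 -c "
from h import *
print(r.read_state()['joint_positions'].round(2))
go((519,-36,180,4.1),(519,-36,100,4.1))"
```

```text
[ 0.04  0.42 -0.66  1.47  0.26  1.34 -2.32]
[519, -36, 180, 4.1] -> [0.0009, 0.0014, -0.1868] [-29.8, 273.8, 18.6]
[519, -36, 100, 4.1] -> [0.0009, 0.0014, -0.1868] [-29.7, 273.7, 98.6]
```

{"fn": "apply_moves", "kwargs": {
  "force": 60,
  "steps": [
    [0, 0, -0.187, -30, 274, 20, -0.2],
    [0, 0, -0.187, -30, 274, 20, -0.2],
    [0, 0, -0.187, -30, 274, 20, -0.2],
    [0, 0, -0.187, -30, 274, 20, -0.2],
    [0, 0, -0.187, -30, 274, 20, -0.2],
    [0, 0, -0.187, -30, 274, 20, -0.2],
    [0, 0, -0.187, -30, 274, 20, -0.2],
    [0, 0, -0.187, -30, 274, 60, -0.2],
    [0, 0, -0.187, -30, 274, 100, -0.2],
    [0, 0, -0.187, -30, 274, 100, -0.2],
    [0, 0, -0.187, -30, 274, 100, -0.2],
    [0, 0, -0.187, -30, 274, 100, -0.2],
    [0, 0, -0.187, -30, 274, 100, -0.2]
  ]
}}

```text
time: 41.25
ee_pos: [0.5206, -0.0353, 0.1016]
eef_rot: [0.999, 0.036, 0.001, 0.0]
ft_force: [0.2, 0.2, 0.4]
width: 0.0348
grip_force: 0.0
```

```bash
python3 -c "
from h import *
print(r.read_state()['ee_pos'])
c=snap('wrist','w10');P=cloud(c);h=P[:,:,2];b=(P[:,:,0]>.35)&(P[:,:,0]<.8)&(P[:,:,1]<.02)&(P[:,:,1]>-.13)
comps(c,(h>.006)&(h<.025)&b,.012,'tall',100)
c=snap('side','s3'); P=cloud(c); h=P[:,:,2]
comps(c,(h>.005)&(h<.03)&(P[:,:,0]>.3)&(P[:,:,0]<.75)&(P[:,:,1]>-.1)&(P[:,:,1]<.05),.009,'side',30)
go((519,-36,5,4.1))"
```

```text
[ 0.52064921 -0.03531446  0.10161101]
tall 4898 [281. 140.] mid [559.9 -31.5] dims [ 12.3 209.8] yaw 4.4
tall 482 [282. 342.] mid [408.1 -42.6] dims [11.8 32.9] yaw 4.3
side 380 [275. 243.] mid [519.6 -36.5] dims [ 20.5 298.8] yaw 4.1
[519, -36, 5, 4.1] -> [0.0007, -0.0027, 0.0008] [-1.8, 0.3, 96.4]
```

{"fn": "apply_moves", "kwargs": {
  "steps": [
    [0, 0, 0, -3.5, -1, 35, -0.2],
    [0, 0, 0, -3.5, -1, 65, -0.2],
    [0, 0, 0, -3.5, -1, 85, -0.2],
    [0, 0, 0, -3.5, -1, 96, -0.2],
    [0, 0, 0, -3.5, -1, 96, -0.2],
    [0, 0, 0, -3.5, -1, 96, -0.9],
    [0, 0, 0, -3.5, -1, 96, -0.9],
    [0, 0, 0, -3.5, -1, 96, -0.9],
    [0, 0, 0, -3.5, -1, 96, -0.9],
    [0, 0, 0, -3.5, -1, 96, -0.9],
    [0, 0, 0, -3.5, -1, 96, -0.9],
    [0, 0, 0, -3.5, -1, 96, -0.9],
    [0, 0, 0, -3.5, -1, 75, -0.9],
    [0, 0, 0, -3.5, -1, 45, -0.9],
    [0, 0, 0, -3.5, -1, 5, -0.9],
    [0, 0, 0, -3.5, -1, -35, -0.9],
    [0, 0, 0, -3.5, -1, -75, -0.9],
    [0, 0, 0, -3.5, -1, -75, -0.9],
    [0, 0, 0, -3.5, -1, -75, -0.9],
    [0, 0, 0, -3.5, -1, -75, -0.9]
  ]
}}

```text
time: 43.02
ee_pos: [0.515, -0.0353, 0.1736]
eef_rot: [0.999, 0.036, -0.001, 0.0]
ft_force: [0.2, -0.3, -3.7]
width: 0.0109
grip_force: 60.0
```

```bash
cat >> h.py <<'E'
def heldbar(c):
    s=r.read_state(); R0=R.from_quat(s['eef_rot']); Q=(cloud(c)-s['ee_pos'])@R0.as_matrix()*1000
    m=(c['z_map']>0)&(abs(Q[...,1])<25)&(abs(Q[...,2]+8)<30)&(Q[...,0]>25)&(Q[...,0]<200); q=Q[m]
    for a,b in((35,60),(70,90),(110,135)):
        k=q[(q[:,0]>a)&(q[:,0]<b)]
        if len(k): print('bar',(a,b),'y',np.median(k[:,1]).round(1),'top z',np.percentile(k[:,2],10).round(1),len(k))
    print('end x',np.percentile(q[:,0],99.5).round(1))
E
python3 -c "
from h import *
heldbar(snap('wrist','w11'))
x,y=rk(0,0)
go((x,y,200,83.4))"
```

```text
bar (35, 60) y 0.9 top z -8.4 1400
bar (70, 90) y 0.9 top z -8.4 1377
bar (110, 135) y 1.0 top z -8.4 896
end x 119.8
[580.9, 232.5, 200, 83.4] -> [-0.002, 0.0021, -1.384] [85.2, -262.3, -27.2]
```

{"fn": "apply_moves", "kwargs": {
  "steps": [
    [0, 0, -1.384, 0, 0, -60, -0.9],
    [0, 0, -1.384, 0, 0, -60, -0.9],
    [0, 0, -1.384, 0, 0, -60, -0.9],
    [0, 0, -1.384, 0, 0, -60, -0.9],
    [0, 0, -1.384, 0, 0, -60, -0.9],
    [0, 0, -1.384, 85, -262, -60, -0.9],
    [0, 0, -1.384, 85, -262, -60, -0.9],
    [0, 0, -1.384, 85, -262, -60, -0.9],
    [0, 0, -1.384, 85, -262, -60, -0.9],
    [0, 0, -1.384, 85, -262, -60, -0.9],
    [0, 0, -1.384, 85, -262, -60, -0.9],
    [0, 0, -1.384, 85, -262, -60, -0.9],
    [0, 0, -1.384, 85, -262, -60, -0.9],
    [0, 0, -1.384, 85, -262, -27, -0.9],
    [0, 0, -1.384, 85, -262, 0, -0.9],
    [0, 0, -1.384, 85, -262, 27, -0.9],
    [0, 0, -1.384, 85, -262, 27, -0.9],
    [0, 0, -1.384, 85, -262, 27, -0.9],
    [0, 0, -1.384, 85, -262, 27, -0.9]
  ]
}}

```text
time: 44.65
ee_pos: [0.582, 0.2327, 0.1483]
eef_rot: [0.747, 0.665, 0.0, -0.0]
ft_force: [-0.6, 0.1, -2.6]
width: 0.011
grip_force: 60.0
```

```bash
python3 -c "
from h import *
s=r.read_state(); print(s['ee_pos'],s['width'])
c=snap('wrist','w12'); heldbar(c); 
d=snap('side','s4')
cv2.imwrite('pics/c5.png',np.hstack([cv2.resize(c['pixels'],(440,330)),cv2.resize(d['pixels'][120:230,230:340],(330,330))])[:,:,::-1])
x,y=rk(0,0)
go((x,y,100,83.4),(x,y,72,83.4))"
```

```text
[0.5819526  0.23266654 0.14834552] 0.011009069817236884
bar (35, 60) y 0.4 top z -6.9 1433
bar (70, 90) y 0.4 top z -6.8 1390
bar (110, 135) y 0.5 top z -6.8 708
end x 117.7
[580.9, 232.5, 100, 83.4] -> [0.002, -0.0012, 0.0001] [-0.6, -1.6, 49.3]
[580.9, 232.5, 72, 83.4] -> [0.002, -0.0012, 0.0001] [-0.7, -1.7, 77.3]
```

View pics/c5.png

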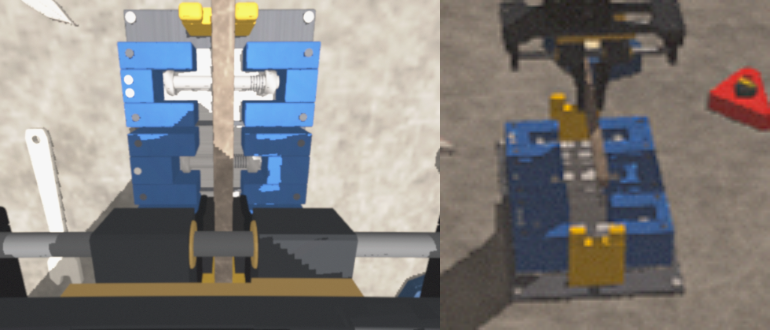

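```bash
python3 -c "
from h import *
c=load('w12'); s=r.read_state(); R0=R.from_quat(s['eef_rot']); Q=(cloud(c)-s['ee_pos'])@R0.as_matrix()*1000
hsv=cv2.cvtColor(c['pixels'],cv2.COLOR_RGB2HSV)
y=(hsv[:,:,0]>15)&(hsv[:,:,0]<32)&(hsv[:,:,1]>150)&(c['z_map']>0)&(Q[...,0]>100)
q=Q[y]; h=s['ee_pos'][2]*1000-q[:,2]; print(np.percentile(h,[1,50,99]))
k=q[h>77]; 
for sd in(k[k[:,1]<0],k[k[:,1]>0]): print(np.percentile(sd[:,1],[2,98]).round(1),np.percentile(sd[:,0],[2,98]).round(1))
m=(c['z_map']>0)&(abs(Q[...,1])<25)&(abs(Q[...,2]+8)<30)&(Q[...,0]>25)
v,u=np.nonzero(m); print('bar top row',v.min())
"
```

```text
[13.29482522 65.50611678 82.2611229 ]
[-32.6 -15.9] [123.5 134.5]
[ 9.6 25.4] [123.7 134.3]
bar top row 0
```

{"fn": "apply_moves", "kwargs": {
  "steps": [
    [0, 0, 0, -1.5, -3.2, 10, -0.9],
    [0, 0, 0, -1.5, -3.2, 30, -0.9],
    [0, 0, 0, -1.5, -3.2, 45, -0.9],
    [0, 0, 0, -1.5, -3.2, 55, -0.9],
    [0, 0, 0, -1.5, -3.2, 62, -0.9],
    [0, 0, 0, -1.5, -3.2, 68, -0.9],
    [0, 0, 0, -1.5, -3.2, 73, -0.9],
    [0, 0, 0, -1.5, -3.2, 75, -0.9],
    [0, 0, 0, -1.5, -3.2, 75, -0.9]
  ]
}}

```text
time: 45.5
ee_pos: [0.5784, 0.2313, 0.0724]
eef_rot: [0.747, 0.665, -0.0, 0.0]
ft_force: [0.2, -0.7, -2.7]
width: 0.0112
grip_force: 60.0
```

```bash
python3 -c "
from h import *
s=r.read_state(); print(s['ee_pos'],s['ft_force'])
c=snap('wrist','w13'); heldbar(c)
R0=R.from_quat(s['eef_rot']); Q=(cloud(c)-s['ee_pos'])@R0.as_matrix()*1000
hsv=cv2.cvtColor(c['pixels'],cv2.COLOR_RGB2HSV)
y=(hsv[:,:,0]>15)&(hsv[:,:,0]<32)&(hsv[:,:,1]>150)&(c['z_map']>0)&(Q[...,0]>100)
q=Q[y]; h=s['ee_pos'][2]*1000-q[:,2]
k=q[h>77]
for sd in(k[k[:,1]<0],k[k[:,1]>0]): print(np.percentile(sd[:,1],[2,98]).round(1) if len(sd) else 0)
d=snap('side','s5')
cv2.imwrite('pics/c6.png',np.hstack([cv2.resize(c['pixels'],(440,330)),cv2.resize(d['pixels'][120:230,230:340],(330,330))])[:,:,::-1])
"
```

```text
[0.57841512 0.23125585 0.07244356] [ 0.15890141 -0.72640718 -2.66557634]
bar (35, 60) y 0.2 top z -7.2 1898
bar (70, 90) y 0.7 top z -7.2 1384
bar (110, 135) y 0.3 top z -7.1 835
end x 117.8
0
0
```

View pics/c6.png

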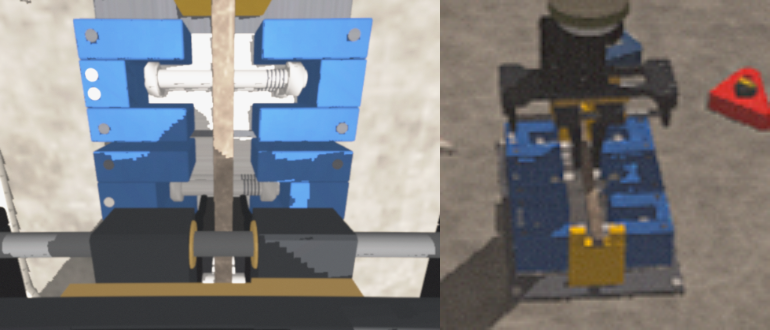

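The bar sits between the prongs in the side view, at (597,232). I'll lower a touch, release and back off.

{"fn": "apply_moves", "kwargs": {
  "steps": [
    [0, 0, 0, 0, 0, 1, -0.9],
    [0, 0, 0, 0, 0, 2, -0.9],
    [0, 0, 0, 0, 0, 2, -0.9],
    [0, 0, 0, 0, 0, 2, -0.35],
    [0, 0, 0, 0, 0, 2, -0.35],
    [0, 0, 0, 0, 0, 2, -0.35],
    [0, 0, 0, 0, 0, 2, -0.35],
    [0, 0, 0, 0, 0, 2, -0.35],
    [0, 0, 0, 0, 0, 2, -0.35],
    [0, 0, 0, 0, 0, -15, -0.35],
    [0, 0, 0, 0, 0, -50, -0.35],
    [0, 0, 0, 0, 0, -90, -0.35],
    [0, 0, 0, 0, 0, -130, -0.35],
    [0, 0, 0, 0, 0, -170, -0.35],
    [0, 0, 0, 50, 0, -210, -0.35],
    [0, 0, 0, 50, 0, -210, -0.35],
    [0, 0, 0, 50, 0, -210, -0.35],
    [0, 0, 0, 50, 0, -210, -0.35]
  ]
}}

```text
time: 47.1
ee_pos: [0.5838, 0.2824, 0.2831]
eef_rot: [0.746, 0.666, 0.001, -0.0]
ft_force: [0.4, -0.1, -0.6]
width: 0.0281
grip_force: 0.0
```

```bash
python3 -c "
from h import *
c=snap('wrist','w14'); P=cloud(c)*1000; hsv=cv2.cvtColor(c['pixels'],cv2.COLOR_RGB2HSV)
Q=P[...,:2]-C; lx=Q@EX; ly=Q@EY; h=P[...,2]
for a,b in((-150,-140),(-115,-80),(-30,30),(80,115),(140,150)):
    k=(c['z_map']>0)&(ly>a)&(ly<b)&(abs(lx)<22)&(h>70)&(h<90); print((a,b),k.sum(),'x',np.percentile(lx[k],[3,97]).round(1) if k.any() else 0,'z',np.median(h[k]).round(1) if k.any() else 0)
k=(c['z_map']>0)&(abs(lx)<8)&(h>72)&(h<86); print('ends',np.percentile(ly[k],[.5,99.5]))
d=snap('side','s6')
cv2.imwrite('pics/c7.png',np.hstack([cv2.resize(c['pixels'],(440,330)),cv2.resize(d['pixels'][120:230,230:340],(330,330))])[:,:,::-1])
"
```

```text
(-150, -140) 71 x [-6.6  4.5] z 77.9
(-115, -80) 35 x [-6.5  4.1] z 78.0
(-30, 30) 536 x [-6.4  4.7] z 77.8
(80, 115) 384 x [-6.2  4.2] z 77.8
(140, 150) 116 x [-6.1  4.8] z 77.7
ends [-148.14022229  149.224394  ]
```

View pics/c7.png

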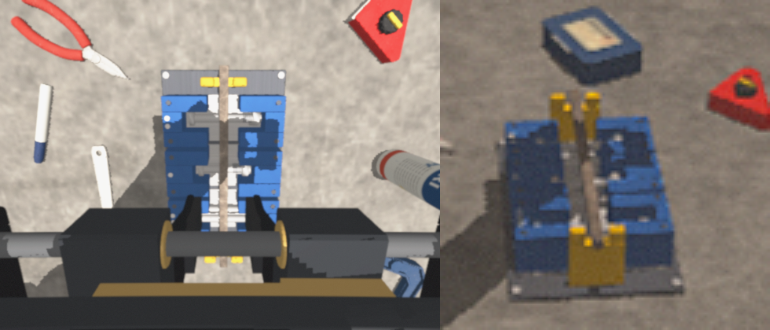

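The bar lies level on both seats (top at 78 mm), centred within 1 mm along and about 1 mm across. All bolts are still under it.

```bash
python3 -c "
from bench import r
print(r.close_job())"
```

```text
the job is handed in; nothing more can be done
None
```

I sorted all six bolts into their gauge slots (two each in short, medium and long), laid the bar centred on both end posts, and handed the job in at about 47 s of the 210 s; no pass or fail result came back.

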